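# Put the die sections back in their case and shut it

## Task

Put the two press-brake die sections that are still out on the worktop back into the open tool case, in the channel in line with the section that is already there, all standing on the channel floor with the V upward, and then shut the lid fully. The channel only just takes all three end to end, so slide the one in it along if it is in the way. Do not let a section fall over, and leave the other things on the worktop where they are.

Things in the scene. Friction and masses are not known exactly. Their poses are not given: they have to be found in the camera images.
- case: Grey sheet-steel tool case, fixed, 100 mm (its x) by 254 mm (its y), 60 mm high, open on top. Walls 4 mm, floor 6 mm thick. Origin: centre of its underside, on the worktop; its x points to the hinge side, away from the robot give or take its yaw. Two timber strips 10 mm high along the long walls inside (tops 16 mm above the worktop) leave the channel between them.
- channel (a point): Centre of the channel's floor, 6 mm above the worktop, axes as the case's. Channel 50 mm wide, 246 mm long along y, from end wall to end wall: the sections (100 + 80 + 60 mm) fill it with 6 mm to spare. From its centre line to each long wall: 46 mm. A section down in it ends 4 mm below the rim; the lid cannot shut on one that is not down.
- lid (a joint): Lid angle, rad: 0 shut; 2.55 to 2.8 at the start, laid back away from the robot; stop at 2.9. Stiff friction hinge: it stays where it is left and takes 1 to 3 N square to it at the edge, all the way. Flat grey plate 6 mm thick, 100 mm from hinge to edge; a dark finger tab 40 mm wide at mid-edge reaches 120 mm. Push it over from behind, then down.
- lid_hinge (a point): Point on the hinge axis at mid-length, on the far rim of the case, 60.5 mm above the worktop. The axis is the case's y; the lid's underside passes through it.
- lid_edge (a point): Tip of the finger tab on the lid's free edge, mid thickness, 120 mm from the hinge axis.
- die_long: Die section 100 mm long, already in the channel, anywhere along it. Plain steel; flanged foot 44 mm wide, 10 mm high, chamfered 2 mm below all round; neck 18 mm wide above it (take it there); 50 mm high, V groove along the top. Origin: centre of its underside; y along its length, z up. About .88 kg.
- die_mid: Die section 80 mm long, standing on the worktop, to the left or right of the case, turned at random. Plain steel; flanged foot 44 mm wide, 10 mm high, chamfered 2 mm below all round; neck 18 mm wide above it (take it there); 50 mm high, V groove along the top. Origin: centre of its underside; y along its length, z up. About .7 kg.
- die_short: Die section 60 mm long, standing on the worktop on the other side of the case, turned at random. Plain steel; flanged foot 44 mm wide, 10 mm high, chamfered 2 mm below all round; neck 18 mm wide above it (take it there); 50 mm high, V groove along the top. Origin: centre of its underside; y along its length, z up. About .53 kg.
- square: Bystander: machinist's square, 91 x 70 x 14 mm, lying left behind. Origin: centre of its underside.
- spanner_17: Bystander: combination spanner, 185 x 36 x 8 mm, lying right behind. Origin: centre of its underside.
- l_sample: Bystander: bent sheet angle, 100 x 38 x 34 mm, on the left. Origin: centre of its underside.
Things that resemble listed ones, but are neither listed nor needed, are in the scene too. Leave any green or pink look-alike of the die_short alone.

How it is judged:
By the outcome, as a careful person would: the job done as asked, in the order asked, and still so for the second after the job is handed in, with the robot touching nothing.
It also fails if it takes over 72 s, if anything falls off the work surface, if the arm or the gripper's body presses on something with over 40 N, if the wrist force passes 120 N, or if a joint passes its speed limit or range.

## Robot

A 6-joint arm with a two-finger parallel gripper is mounted at the origin on a cart in front of the work surface, level with it; the furniture and walls round the work are solid. World frame = base frame: x ahead of the robot, y to its left, z up, the work surface at z = 0. Lengths are in m, angles in degrees, forces in N, time in s.
With the tool pointing down it reaches from about 0.375 to 0.9 m from the base axis. Payload 3.1 kg.
Tool frame: the origin (TCP) lies between the finger pads; the fingertips stand 11 mm ahead of it and the grasp point (between the pads) lies 8 mm behind it; x points along the fingers, y is the direction in which the jaws open and shut, and the axes are right-handed (so a half turn about x gives the same grasp; the last joint's range is limited). The gripper opens to 87 mm and grips with 3 to 60 N. Pads are 19 mm wide; open, the fingers measure 117 mm over their backs; the gripper's body (75 mm by 190 mm) begins 51 mm behind the grasp point.
Start: joints at [-80.644, 30.224, 82.088, -0, 67.689, -10.227], TCP at [0.21, -0.589, 0.195] pointing down, gripper open.
Joint ranges: [-176.69, 176.69], [-43.24, 126.21], [12.49, 139.97], [-82, 262], [0, 151.66], [-163.58, 163.58]. Speed limits (degrees/s): [159.86, 159.86, 180, 180, 180, 180].

## Interface

Orientations are given as a 3x3 rotation matrix whose columns are the frame's x, y, z axes.
In Python, from rig import bot gives the robot as it stands.
- The arm moves only by the shell command python3 -m inch 'ROWS' [OPENING]. ROWS is a JSON object of lists of equal length, an entry for each row: "dp": the shift along the tool's x, y, z in mm, a list of three; "yaw": the turn about the tool's x in degrees. In form: {"dp": [[tx, ty, tz], ...], "yaw": [yaw, ...]}. A call has 1 to 20 rows; each row shifts and turns the commanded pose from where the row before left it, along the tool's axes as they then stand; what a row does not reach is not made up. A row lasts 1/12 s, in which the tool goes at most 41.7 mm and 7.16 degrees, less where a joint would pass 70% of its speed; a pose out of reach is approached as far as the arm can. A call is refused whole if a number of a shift passes 41.7 or a number of a turn 7.16, either way. A call with a gripper value outside its range is refused whole. OPENING is the finger opening in mm, from 0 to 87, set as the call begins (- or left out, the last holds). The fingers move at their own pace and stop on an object; the grip force is fixed at half the most. Time passes only in rows, so rows that do not move let the fingers close. It gives the time, the measured TCP pose, the force and the opening at its end, in the units of the state.
- bot.read_state(): the state, without advancing time (a new reading comes with each control period).
- bot.capture(name): name is "scene" or "side" or "wrist"; returns a dict with "color" (400x640x3 uint8, red, green, blue), "intrinsics" (3x3 intrinsics, pixels), "pose" (4x4, takes a point from camera to world coordinates). Camera axes: x right, y down, z forward; pixel columns grow to the right and rows downward; lengths in m; the calibration is good to about 2 mm. A picture is of the moment at which its call begins. There is no depth.
- bot.hand_in(): hands the job in, once; it reports no verdict.
The state is a dict: "time_s": time; "joint_positions": joint angles; "qvel": joint speeds; "tau": joint torques, N m; "position": TCP position; "tcp_rot": TCP orientation; "force": force on the tool from outside, world axes, zero at the start; "moment": the same for the moment, N m; "opening": opening from 0.0 (shut) to 1.0 (fully open).
Only numpy, scipy, OpenCV 4.12 (cv2) and the standard library are available. Lean on these libraries where they do the work, as an engineer would, in place of code of your own. Each camera call takes 0.05 s, during which the arm holds its last target.

## Working session

There is one attempt and no reset: what is moved stays moved. The work goes in short steps, Python scripts to look and compute and a shell command to move; the robot and the scene stay as the last step left them, time stands still between calls to the robot, and variables do not carry over. Pictures are saved under pics/ and viewed, and the job is handed in when it is done.

```bash
ls; mkdir -p pics
python3 - <<'E'
from rig import bot
import cv2
s=bot.read_state();print(s)
for n in("scene","side","wrist"):
    c=bot.capture(n);cv2.imwrite(f"pics/{n}0.png",c["color"][:,:,::-1]);print(n,c["intrinsics"].tolist(),c["pose"].round(4).tolist())
E
```

```text
pics
{'time_s': 0.0, 'joint_positions': array([-8.06443536e+01,  3.02791453e+01,  8.21561555e+01, -4.65537168e-04,
        6.76874783e+01, -1.02265015e+01]), 'qvel': array([ 0.04556057,  0.0144507 , -0.03573756,  0.06574369, -0.14690036,
       -0.04328593]), 'tau': array([ 6.37379944e-04, -4.40038669e+01, -1.76591563e+01,  6.33929973e-02,
        5.79287577e-02, -1.56319124e-04]), 'position': array([ 0.20937839, -0.58805683,  0.19417104]), 'tcp_rot': array([[-3.55770959e-04,  3.35160567e-01, -9.42160957e-01],
       [ 2.11317156e-03, -9.42158661e-01, -3.35160548e-01],
       [-9.99997704e-01, -2.11018813e-03, -3.73059089e-04]]), 'force': array([0.38618872, 0.30888586, 0.07787376]), 'moment': array([-0.04233052,  0.03691674,  0.03112005]), 'opening': 1.0013202258272382}
scene [[517.3000206585953, 0.0, 320.3264621027762], [0.0, 517.3000206585953, 194.23428342746055], [0.0, 0.0, 1.0]] [[-0.6306, -0.3636, 0.6856, -0.8187], [-0.7761, 0.2918, -0.5591, 1.1277], [0.0033, -0.8847, -0.4662, 0.9688], [0.0, 0.0, 0.0, 1.0]]
side [[373.63882946851385, 0.0, 317.03409564561855], [0.0, 373.63882946851385, 200.97976613096216], [0.0, 0.0, 1.0]] [[0.9997, -0.0159, 0.0169, 0.4923], [-0.0232, -0.6461, 0.7629, -1.065], [-0.0013, -0.7631, -0.6463, 1.0175], [0.0, 0.0, 0.0, 1.0]]
wrist [[297.4360605027804, 0.0, 319.84380367336206], [0.0, 297.4360605027804, 200.0515841197985], [0.0, 0.0, 1.0]] [[0.3341, -0.9058, -0.2605, 0.2809], [-0.9425, -0.3215, -0.0911, -0.5634], [-0.0013, 0.276, -0.9612, 0.3844], [0.0, 0.0, 0.0, 1.0]]
```

View pics/scene0.png

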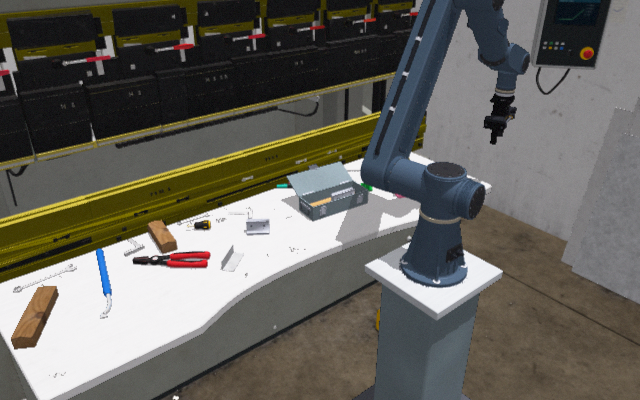

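View pics/side0.png

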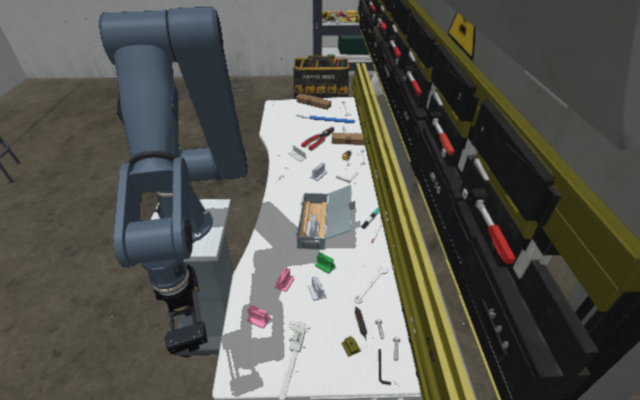

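View pics/wrist0.png

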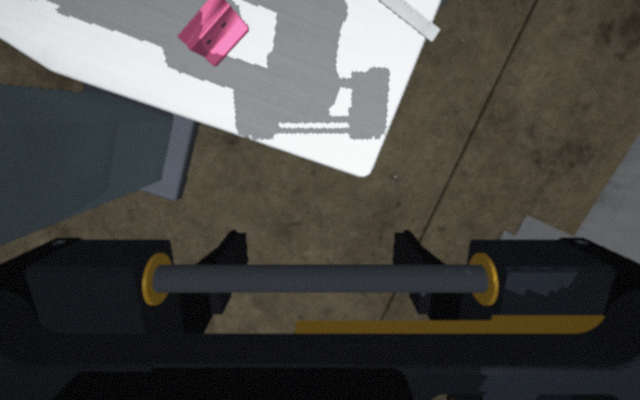

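Run:
```python
import cv2,numpy as np
a=cv2.imread("pics/side0.png")[130:320,230:400];b=cv2.imread("pics/scene0.png")[150:290,200:440]
cv2.imwrite("pics/sidec.png",cv2.resize(a,None,fx=3.1,fy=3.1,interpolation=cv2.INTER_CUBIC))
cv2.imwrite("pics/scenec.png",cv2.resize(b,None,fx=3.3,fy=3.3,interpolation=cv2.INTER_CUBIC))
```

```text
(no output)
```

View pics/sidec.png

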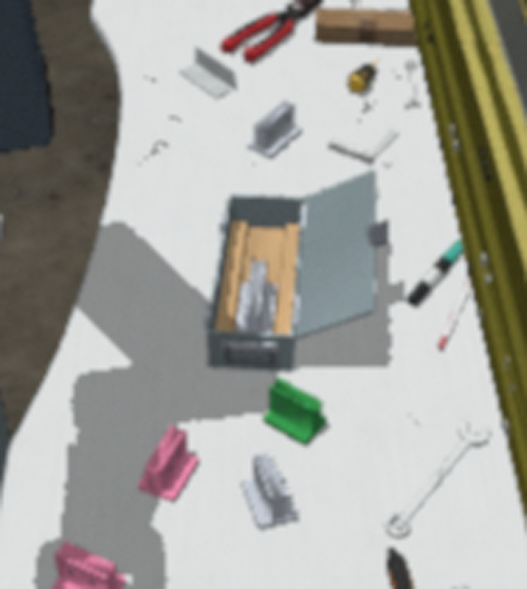

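View pics/scenec.png

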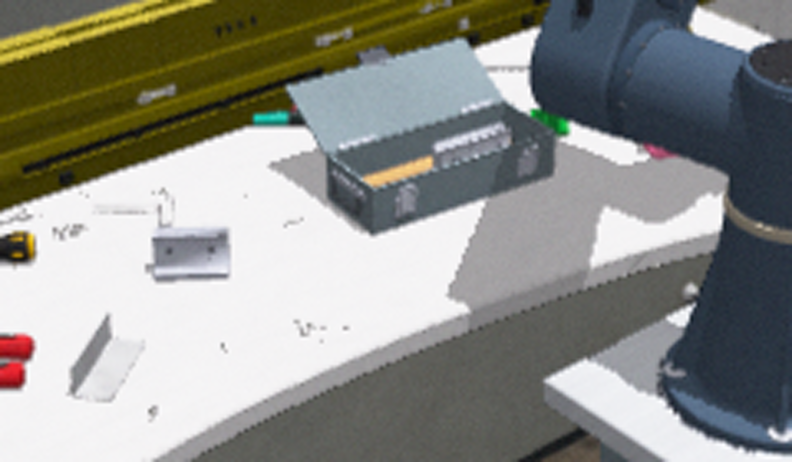

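```bash
cat > h.py <<'E'
import numpy as np,cv2
from rig import bot
def ray(c,u,v,z):
    K=c["intrinsics"];T=c["pose"]
    d=T[:3,:3]@np.linalg.solve(K,[u,v,1.]);o=T[:3,3]
    return o+d*(z-o[2])/d[2]
def proj(c,p):
    T=c["pose"];q=T[:3,:3].T@(np.array(p)-T[:3,3]);q=c["intrinsics"]@q;return q[:2]/q[2]
def st():
    s=bot.read_state();print("t",round(s["time_s"],2),"p",(s["position"]*1e3).round(1),"F",s["force"].round(1),"op",round(s["opening"]*87,1),"yaw jaw dir deg",round(np.degrees(np.arctan2(s["tcp_rot"][1,1],s["tcp_rot"][0,1])),1),"q",s["joint_positions"].round(0));return s
def delta(p,s=None):
    s=s or bot.read_state();return (s["tcp_rot"].T@(np.array(p)-s["position"])*1e3).round(1)
def snap(n,name):
    c=bot.capture(n);cv2.imwrite(f"pics/{name}.png",np.ascontiguousarray(c["color"][:,:,::-1]));np.savez(f"pics/{name}.npz",**c);return c
E
python3 - <<'E'
from h import *
c=snap("side","s1");d=snap("scene","c1")
for n,u,v,z in [("right die",317,288,.025),("left die",319,170,.025),("green",325,262,.025),("pink",285,280,.025),("pink2",259,317,.025),("case front right bot",298,248,0),("case far-right bot?",324,249,0),("rim NL",304,194,.06),("rim NR",326,194,.06),("rim FL",298,240,.06),("rim FR",325,240,.06),("tab",352,205,.12),("lid c1",350,186,.11),("lid c2",350,231,.11)]:
    print(n,ray(c,u,v,z).round(3))
print(ray(d,257,227,.025))
E
```

```text
right die [ 0.508 -0.327  0.025]
left die [0.532 0.325 0.025]
green [ 0.538 -0.219  0.025]
pink [ 0.404 -0.293  0.025]
pink2 [ 0.331 -0.429  0.025]
case front right bot [ 0.443 -0.129  0.   ]
case far-right bot? [ 0.538 -0.136  0.   ]
rim NL [0.466 0.11  0.06 ]
rim NR [0.555 0.108 0.06 ]
rim FL [ 0.445 -0.146  0.06 ]
rim FR [ 0.541 -0.148  0.06 ]
tab [ 0.644 -0.031  0.12 ]
lid c1 [0.648 0.095 0.11 ]
lid c2 [ 0.625 -0.156  0.11 ]
[0.51723015 0.32294663 0.025     ]
```

```bash
python3 -m inch '{"dp":[[0,-6,-13],[0,-13,-28],[0,-13,-28],[0,-13,-28],[0,-13,-28],[0,-13,-28],[0,-13,-28],[0,-13,-28],[0,-13,-28],[0,-13,-28],[0,-13,-28],[0,-6,-14],[0,0,0]],"yaw":[0,0,0,0,0,0,0,0,0,0,0,0,0]}' 60
python3 - <<'E'
from h import *
st();snap("wrist","w1")
E
```

```text
time_s: 1.33
position: [0.4535, -0.3481, 0.1952]
tcp_rot: [[0.001, 0.34, -0.941], [0.002, -0.941, -0.34], [-1.0, -0.001, -0.001]]
force: [0.2, 0.8, -0.5]
opening: 0.689
t 1.33 p [ 453.5 -348.1  195.2] F [ 0.2  0.8 -0.5] op 60.0 yaw jaw dir deg -70.2 q [-49.  26.  90.   0.  64.  21.]
```

View pics/w1.png

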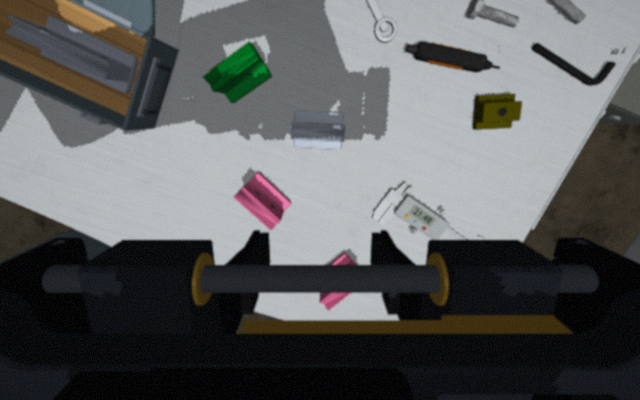

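Run:
```python
import cv2
a=cv2.imread("pics/w1.png")
cv2.imwrite("pics/w1c.png",cv2.resize(a[90:170,270:370],None,fx=7,fy=7,interpolation=cv2.INTER_CUBIC))
cv2.imwrite("pics/w1d.png",cv2.resize(a[0:140,0:190],None,fx=4.2,fy=4.2,interpolation=cv2.INTER_CUBIC))
```

```text
(no output)
```

View pics/w1c.png

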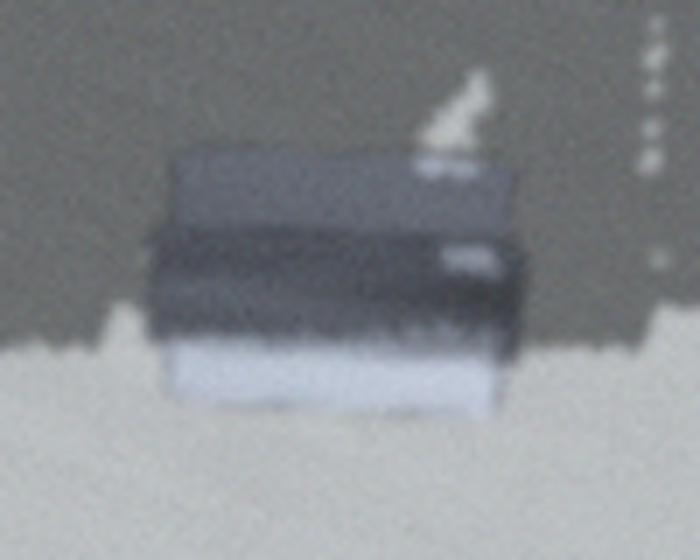

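View pics/w1d.png

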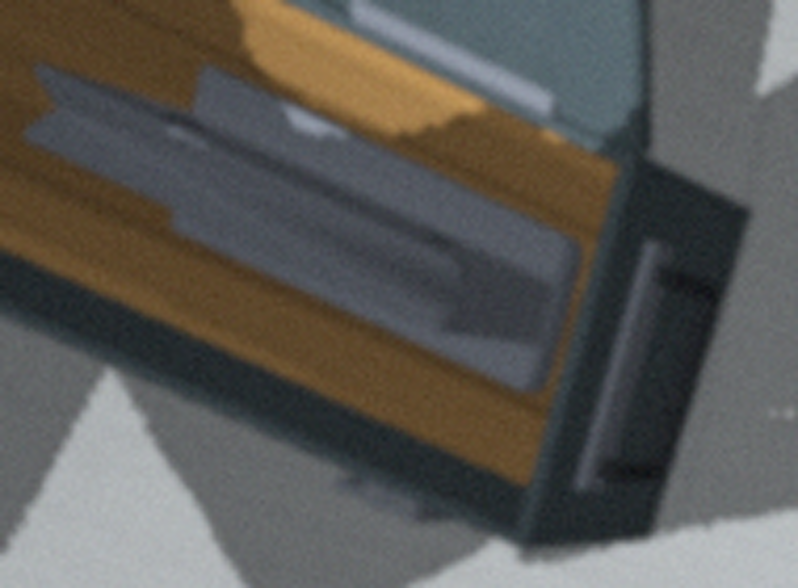

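Run:
```python
from h import *
c=dict(np.load("pics/w1.npz"))
def r(u,v,z):return ray(c,u,v,z)
P=[r(270+a/7-.5,90+b/7-.5,z) for a,b,z in [(172,155,.01),(512,160,.01),(495,410,.01),(168,402,.01),(155,235,.05),(517,248,.05),(515,352,.05),(152,335,.05)]]
for p in P:print(p.round(4))
print("foot c",np.mean(P[:4],0),"top c",np.mean(P[4:],0))
for q in(P[:4],P[4:]):
    d=q[1]-q[0]+q[2]-q[3];print(np.degrees(np.arctan2(d[1],d[0])),np.linalg.norm(d)/2,np.linalg.norm(q[3]-q[0]))
f=lambda a,b,z:r(a/4.2-.5,b/4.2-.5,z)
print("rim inner/outer corner far",f(640,150,.06),"near-right",f(530,520,.06),"outer end far",f(748,208,.06), "outer end near", f(655,535,0.06))
print("die long foot far corner",f(578,240,.016),"near corner",f(540,390,.016),"foot left far",f(200,70,.016),"foot left near",f(175,230,.016))
```

```text
[ 0.5177 -0.2922  0.01  ]
[ 0.5368 -0.3478  0.01  ]
[ 0.4958 -0.3603  0.01  ]
[ 0.4773 -0.3049  0.01  ]
[ 0.5062 -0.2968  0.05  ]
[ 0.5234 -0.3506  0.05  ]
[ 0.5084 -0.3561  0.05  ]
[ 0.4915 -0.3012  0.05  ]
foot c [ 0.50688576 -0.32630992  0.01      ] top c [ 0.50737217 -0.32616446  0.05      ]
-71.30990372506955 0.05858949754553122 0.04228402071520316
-72.52914347459895 0.05701694234571125 0.01532967677456957
rim inner/outer corner far [ 0.53962515 -0.14211485  0.06      ] near-right [ 0.44692488 -0.13210055  0.06      ] outer end far [ 0.53603312 -0.16853972  0.06      ] outer end near [ 0.45395746 -0.16251695  0.06      ]
die long foot far corner [ 0.51426634 -0.10606889  0.016     ] near corner [ 0.47252454 -0.10295436  0.016     ] foot left far [ 0.5213637  -0.00574483  0.016     ] foot left near [ 0.47991136 -0.00324796  0.016     ]
```

```bash
python3 -m inch '{"dp":[[0,-1,-20],[0,-1,-25],[0,-0.5,-13],[7,0,0],[7,0,0],[7,0,0],[7,0,0],[7,0,0],[7,0,0],[7,0,0],[7,0,0],[7,0,0],[7,0,0],[7,0,0],[7,0,0],[6,0,0],[0,0,0]],"yaw":[0,0,0,-6.8,-6.8,-6.8,-6.8,-6.8,-6.8,-6.8,-6.8,-6.8,-6.8,-6.8,-6.8,-6.7,0]}' 50
python3 - <<'E'
from h import *
s=st();snap("wrist","w2");print(delta([.507,-.326,.029],s))
E
```

```text
time_s: 2.8
position: [0.5034, -0.3303, 0.1038]
tcp_rot: [[-0.003, 0.951, 0.308], [0.002, 0.308, -0.951], [-1.0, -0.002, -0.002]]
force: [-0.6, 0.6, -0.6]
opening: 0.574
t 2.8 p [ 503.4 -330.3  103.8] F [-0.6  0.6 -0.6] op 49.9 yaw jaw dir deg 17.9 q [-44.  35.  90.  -0.  55. -62.]
[74.8  4.9 -2.8]
```

View pics/w2.png

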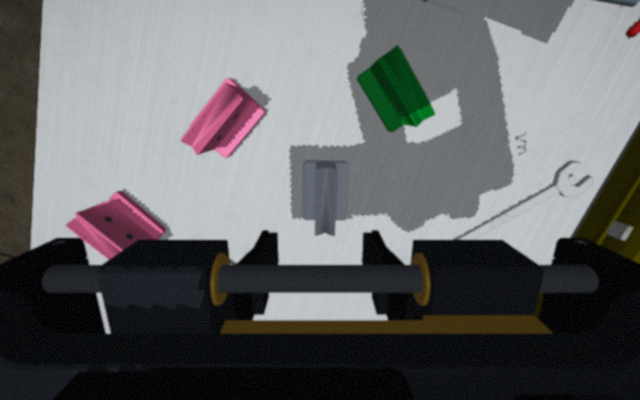

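```bash
python3 -m inch '{"dp":[[10,2.5,-1.4],[20,2.4,-1.4],[20,0,0],[15,0,0],[10,0,0],[0,0,0]],"yaw":[0,0,0,0,0,0]}' 50
python3 - <<'E'
from h import *
s=st();snap("wrist","w3");print(delta([.507,-.326,.029],s))
E
```

```text
time_s: 3.35
position: [0.5075, -0.3251, 0.0279]
tcp_rot: [[-0.003, 0.952, 0.306], [0.003, 0.306, -0.952], [-1.0, -0.002, -0.004]]
force: [-0.1, 0.4, 0.1]
opening: 0.574
t 3.35 p [ 507.5 -325.1   27.9] F [-0.1  0.4  0.1] op 49.9 yaw jaw dir deg 17.8 q [-43.  42.  92.  -0.  46. -61.]
[-1.1 -0.8  0.7]
```

View pics/w3.png

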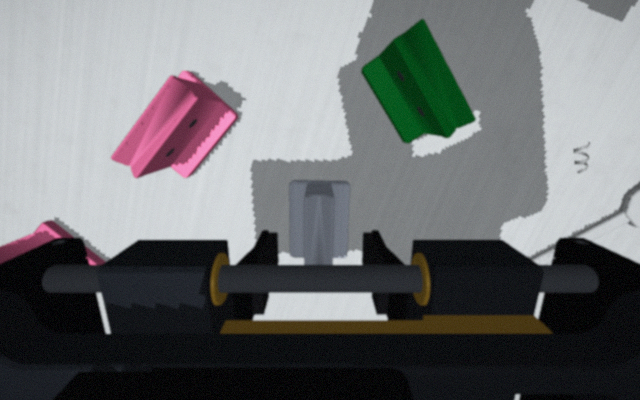

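Run:
```python
from h import *
c=dict(np.load("pics/w3.npz"));s=bot.read_state();p=s["position"]
u=np.array([-.306,.952,0])
D=np.array([.507,-.326,0])
for t in(.03,-.03):
  print(proj(c,D+u*t+[0,0,.05]),proj(c,D+u*t+[0,0,.01]))
print(proj(c,p), ray(c,319,182,.05),ray(c,319,183,.01))
```

```text
[318.45072031 196.04883252] [318.83267626 181.49777421]
[318.70745791 286.44124599] [319.0189791  257.75030067]
[320.60458538 230.75045553] [ 0.49557053 -0.28932852  0.05      ] [ 0.49826794 -0.29845053  0.01      ]
```

```bash
python3 -m inch '{"dp":[[0,0,0],[0,0,0],[0,0,0],[0,0,0],[0,0,0]],"yaw":[0,0,0,0,0]}' 10
python3 -m inch '{"dp":[[-8,0,0],[-20,0,0],[-20,0,0],[-20,0,0],[-12,0,0],[0,0,0]],"yaw":[0,0,0,0,0,0]}'
python3 - <<'E'
from h import *
s=st();snap("wrist","w4")
E
```

```text
time_s: 3.82
position: [0.5091, -0.3265, 0.0309]
tcp_rot: [[0.001, 0.952, 0.307], [-0.001, 0.307, -0.952], [-1.0, 0.001, 0.001]]
force: [-0.5, 0.6, 1.0]
opening: 0.283
time_s: 4.32
position: [0.5107, -0.3278, 0.1139]
tcp_rot: [[0.005, 0.952, 0.307], [-0.005, 0.307, -0.952], [-1.0, 0.003, 0.006]]
force: [-0.7, -0.5, -1.1]
opening: 0.115
t 4.32 p [ 510.7 -327.8  113.9] F [-0.7 -0.5 -1.1] op 10.0 yaw jaw dir deg 17.9 q [-43.  34.  89.   0.  56. -61.]
```

View pics/w4.png

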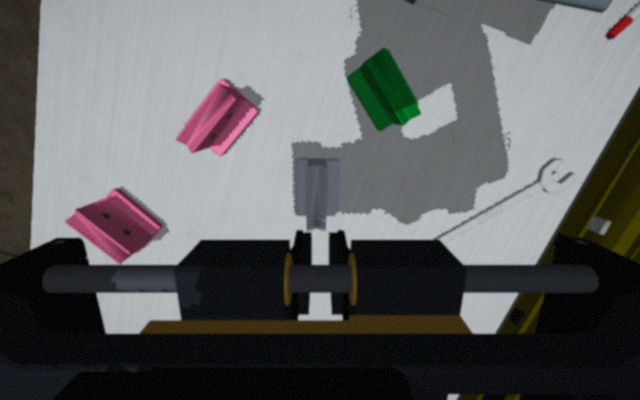

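Run:
```python
from h import *
c=dict(np.load("pics/w4.npz"));u=np.array([-.306,.952,0]);D=np.array([.507,-.326,0]);n=np.array([.952,.306,0])
for t,w,z in((.03,.022,.01),(.03,-.022,.01),(-.03,.009,.05),(-.03,-.009,.05),(.03,.009,.05),(.03,-.009,.05)):print(proj(c,D+u*t+n*w+[0,0,z]).round(1))
print(delta([.507,-.326,.029]))
a=cv2.imread("pics/w4.png");cv2.imwrite("pics/w4c.png",cv2.resize(a[140:240,270:370],None,fx=6,fy=6,interpolation=cv2.INTER_CUBIC))
```

```text
[338.8 158.5]
[294.3 158.5]
[326.3 230.3]
[306.6 230.4]
[326.7 165.4]
[305.8 165.4]
[83.2 -2.5 -2.2]
```

View pics/w4c.png

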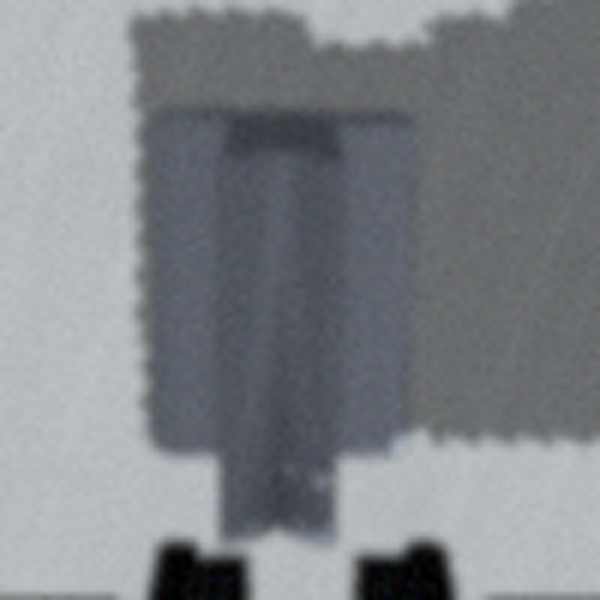

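```bash
python3 -m inch '{"dp":[[0,-1.2,-1.1],[0,-1.2,-1.1],[6,0,0],[8,0,0],[14,0,0],[18,0,0],[18,0,0],[13,0,0],[5,0,0],[0,0,0]],"yaw":[0,0,0,0,0,0,0,0,0,0]}' 40
python3 -m inch '{"dp":[[0,0,0],[0,0,0],[0,0,0],[0,0,0],[0,0,0],[0,0,0],[0,0,0],[0,0,0]],"yaw":[0,0,0,0,0,0,0,0]}' 5
python3 -c "
from h import *
st()"
```

```text
time_s: 5.2
position: [0.5044, -0.3236, 0.0256]
tcp_rot: [[-0.004, 0.952, 0.307], [0.003, 0.307, -0.952], [-1.0, -0.002, -0.004]]
force: [-0.5, 0.6, 0.0]
opening: 0.465
time_s: 5.87
position: [0.5059, -0.3249, 0.0284]
tcp_rot: [[0.0, 0.952, 0.307], [-0.0, 0.307, -0.952], [-1.0, 0.0, 0.0]]
force: [-0.2, -0.6, -0.6]
opening: 0.071
t 5.87 p [ 505.9 -324.9   28.4] F [-0.2 -0.6 -0.6] op 6.2 yaw jaw dir deg 17.9 q [-43.  41.  93.  -0.  46. -61.]
```

Run:
```python
from h import *
snap("wrist","w5");b=snap("scene","c5");a=snap("side","s5")["color"][:,:,::-1]
cv2.imwrite("pics/s5c.png",cv2.resize(a[220:340,240:400],None,fx=4.5,fy=4.5,interpolation=cv2.INTER_CUBIC))
```

```text
(no output)
```

View pics/s5c.png

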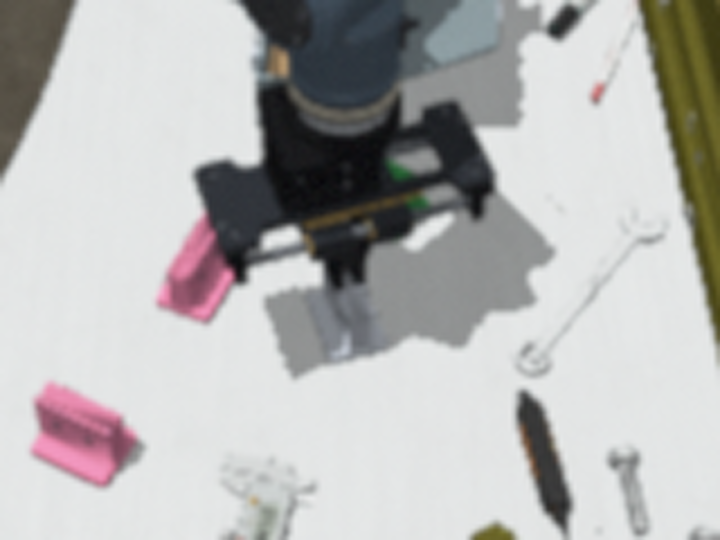

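View pics/w5.png

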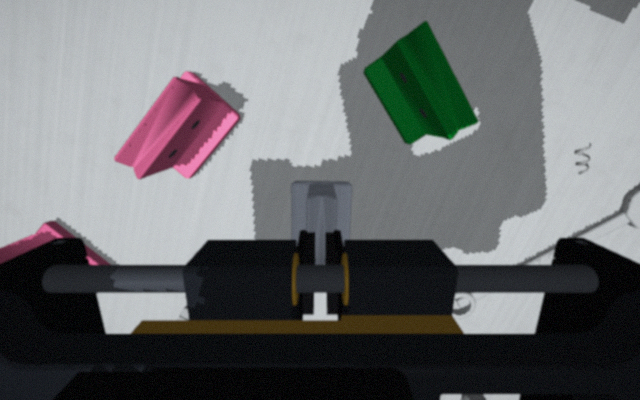

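```bash
python3 -m inch '{"dp":[[0,0,0],[0,0,0]],"yaw":[0,0]}' 5
python3 -m inch '{"dp":[[-3,0,0],[-8,0,0],[-8,0,0],[-8,0,0],[-5,0,0],[0,0,0]],"yaw":[0,0,0,0,0,0]}'
python3 - <<'E'
from h import *
s=st();snap("wrist","w6");a=snap("side","s6")["color"][:,:,::-1]
cv2.imwrite("pics/s6c.png",cv2.resize(a[220:340,240:400],None,fx=4.5,fy=4.5,interpolation=cv2.INTER_CUBIC))
E
```

```text
time_s: 6.18
position: [0.5058, -0.3248, 0.0281]
tcp_rot: [[-0.0, 0.952, 0.307], [0.0, 0.307, -0.952], [-1.0, -0.0, -0.0]]
force: [-0.4, 0.0, 0.8]
opening: 0.059
time_s: 6.68
position: [0.5068, -0.3257, 0.0621]
tcp_rot: [[0.003, 0.952, 0.307], [-0.002, 0.307, -0.952], [-1.0, 0.002, 0.003]]
force: [0.2, -1.2, 0.1]
opening: 0.057
t 6.68 p [ 506.8 -325.7   62.1] F [ 0.2 -1.2  0.1] op 5.0 yaw jaw dir deg 17.9 q [-43.  38.  92.   0.  50. -61.]
```

View pics/s6c.png

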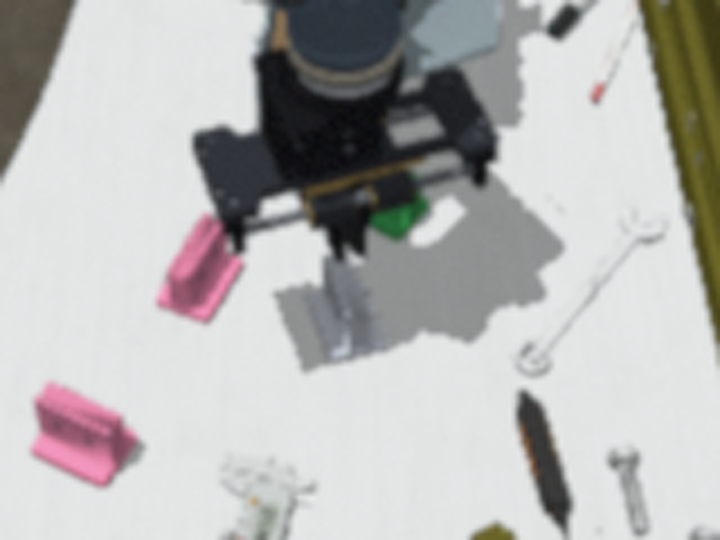

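View pics/w6.png

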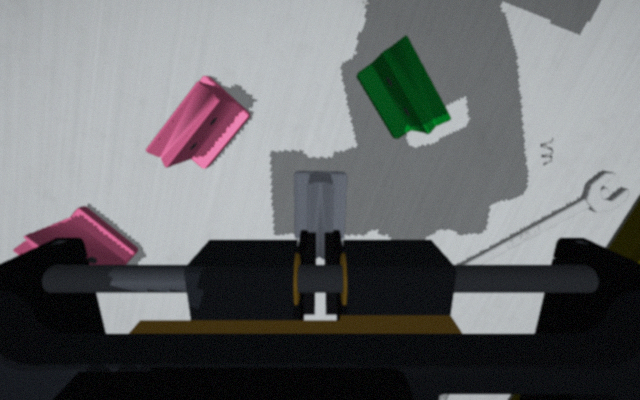

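```bash
python3 - <<'E'
from h import *
s=bot.read_state();p=s["position"];R=s["tcp_rot"]
for n in("s6","w6","c5"):
  c=dict(np.load(f"pics/{n}.npz"))
  for k in(.011,0,-.03): print(n,k,proj(c,p+R[:,0]*k).round(1))
c=dict(np.load("pics/s6.npz"));D=np.array([.507,-.326,0]);u=np.array([-.306,.952,0])
for t in(.03,-.03):
  for z in(.05,0):print(t,z,((proj(c,D+u*t+[0,0,z])-[240,220])*4.5).round())
print((proj(c,p)-[240,220])*4.5)
E
cp pics/w6.png /tmp; python3 -c "
import cv2
a=cv2.imread('pics/w6.png');cv2.imwrite('pics/w6c.png',cv2.resize(a[160:330,240:400],None,fx=4.5,fy=3.5,interpolation=cv2.INTER_CUBIC))"
```

```text
s6 0.011 [316.3 282.7]
s6 0 [316.3 280.5]
s6 -0.03 [316.3 274.5]
w6 0.011 [319.1 221.4]
w6 0 [319.1 227. ]
w6 -0.03 [319.  245.5]
c5 0.011 [389.9 172. ]
c5 0 [390.1 169.6]
c5 -0.03 [390.5 163. ]
0.03 0.05 [331. 251.]
0.03 0 [332. 294.]
-0.03 0.05 [359. 316.]
-0.03 0 [359. 359.]
[343.41829365 272.2676577 ]
```

View pics/w6c.png

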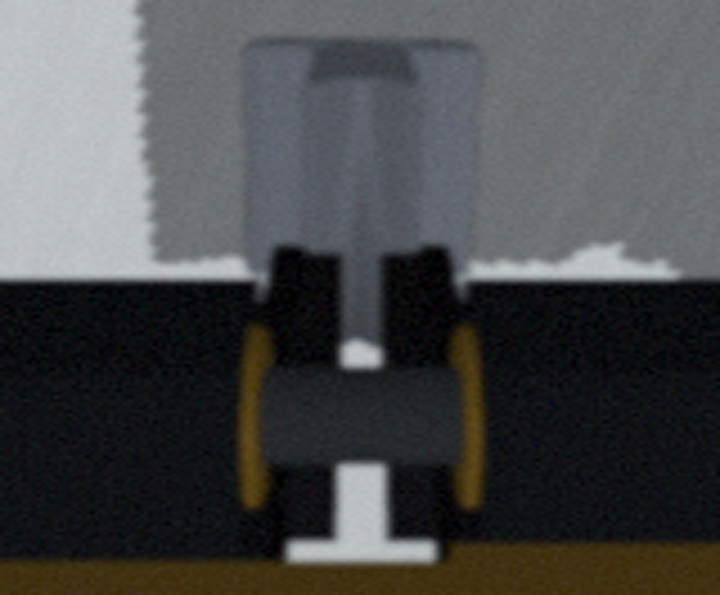

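Run:
```python
from h import *
a=snap("scene","c7")["color"][:,:,::-1]
cv2.imwrite("pics/c7c.png",cv2.resize(a[60:220,320:480],None,fx=3.7,fy=3.7,interpolation=cv2.INTER_CUBIC))
a=cv2.imread("pics/c5.png")
cv2.imwrite("pics/c5c.png",cv2.resize(a[60:220,320:480],None,fx=3.7,fy=3.7,interpolation=cv2.INTER_CUBIC))
a=cv2.imread("pics/w5.png")
cv2.imwrite("pics/w5c.png",cv2.resize(a[160:330,240:400],None,fx=4.5,fy=3.5,interpolation=cv2.INTER_CUBIC))
```

```text
(no output)
```

View pics/c5c.png

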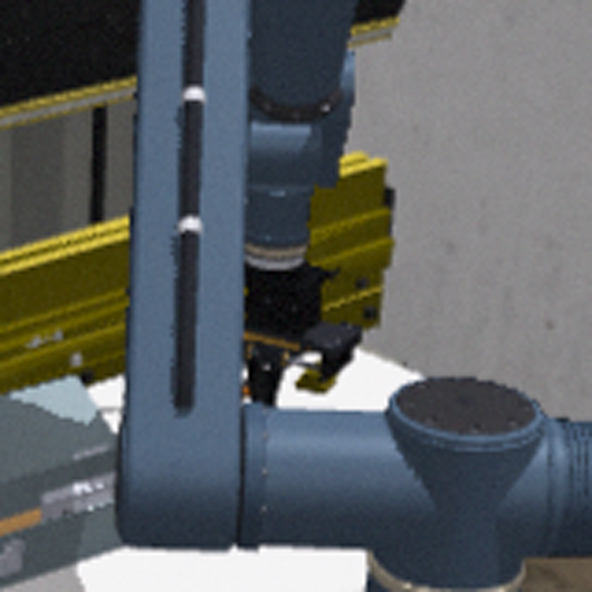

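View pics/w5c.png

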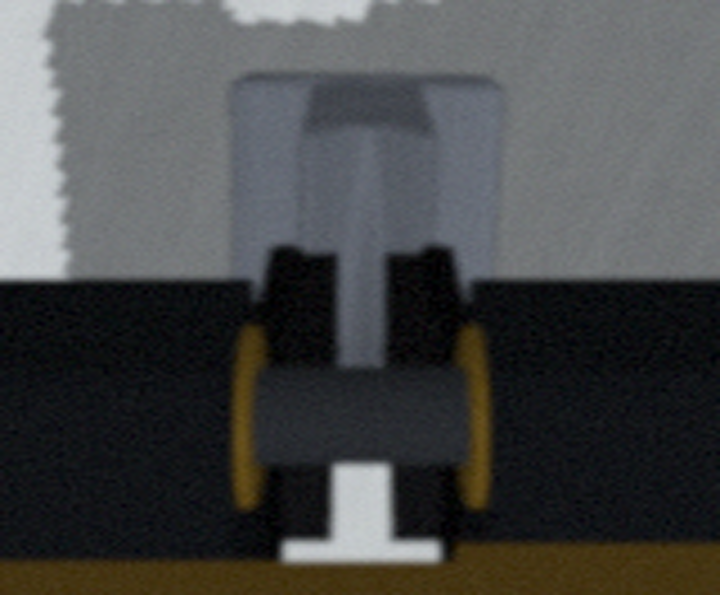

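```bash
python3 -m inch '{"dp":[[0,0,0],[0,0,0],[0,0,0],[0,0,0],[5,0,0],[5,0,0],[10,0,0],[10,0,0],[10,0,0],[10,0,0],[3,0,0],[0,0,0]],"yaw":[0,0,0,0,0,0,0,0,0,0,0,0]}' 45
python3 - <<'E'
from h import *
st();snap("wrist","w8");a=snap("side","s8")["color"][:,:,::-1]
cv2.imwrite("pics/s8c.png",cv2.resize(a[220:340,240:400],None,fx=4.5,fy=4.5,interpolation=cv2.INTER_CUBIC))
a=cv2.imread("pics/w8.png")
cv2.imwrite("pics/w8c.png",cv2.resize(a[160:330,220:420],None,fx=3.5,fy=3.5,interpolation=cv2.INTER_CUBIC))
E
```

```text
time_s: 7.83
position: [0.5049, -0.324, 0.0055]
tcp_rot: [[-0.002, 0.952, 0.307], [0.002, 0.307, -0.952], [-1.0, -0.001, -0.003]]
force: [-0.3, -0.5, 0.2]
opening: 0.517
t 7.83 p [ 504.9 -324.     5.5] F [-0.3 -0.5  0.2] op 45.0 yaw jaw dir deg 17.9 q [-43.  43.  93.  -0.  44. -61.]
```

View pics/s8c.png

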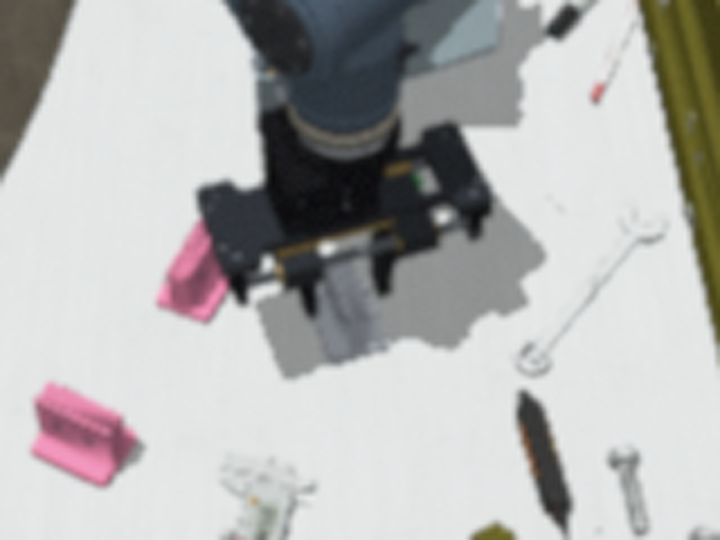

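View pics/w8c.png

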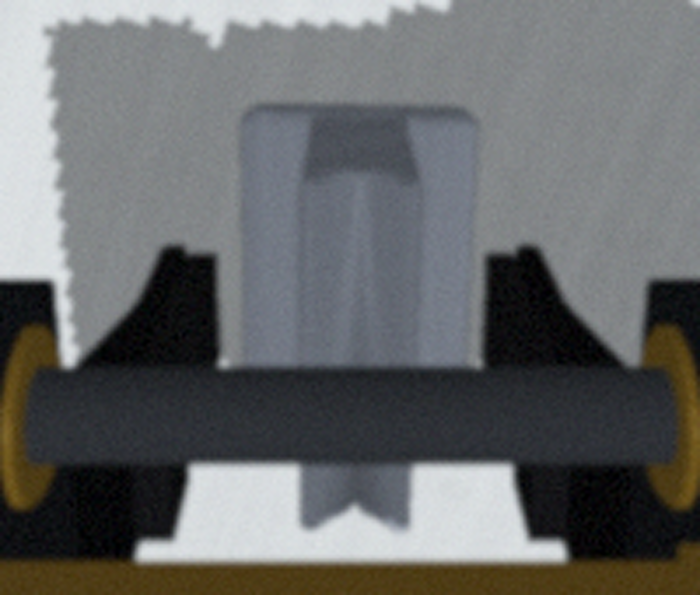

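```bash
python3 -m inch '{"dp":[[4,1.2,2.2],[6,0,0],[6,0,0],[0,0,0]],"yaw":[0,0,0,0]}' 45
python3 -m inch '{"dp":[[0,0,0],[0,0,0],[0,0,0],[0,0,0],[0,0,0],[0,0,0]],"yaw":[0,0,0,0,0,0]}' 5
python3 - <<'E'
from h import *
st();snap("wrist","w9")
a=cv2.imread("pics/w9.png")
cv2.imwrite("pics/w9c.png",cv2.resize(a[160:330,220:420],None,fx=3.5,fy=3.5,interpolation=cv2.INTER_CUBIC))
E
```

```text
time_s: 8.27
position: [0.507, -0.326, -0.01]
tcp_rot: [[-0.001, 0.952, 0.307], [0.001, 0.307, -0.952], [-1.0, -0.001, -0.002]]
force: [-0.3, 0.1, -0.2]
opening: 0.52
time_s: 8.77
position: [0.5076, -0.3267, -0.0086]
tcp_rot: [[0.0, 0.952, 0.307], [-0.0, 0.307, -0.952], [-1.0, -0.0, 0.0]]
force: [-0.9, 0.4, 1.4]
opening: 0.202
t 8.77 p [ 507.6 -326.7   -8.6] F [-0.9  0.4  1.4] op 17.6 yaw jaw dir deg 17.9 q [-43.  45.  93.  -0.  42. -61.]
```

View pics/w9c.png

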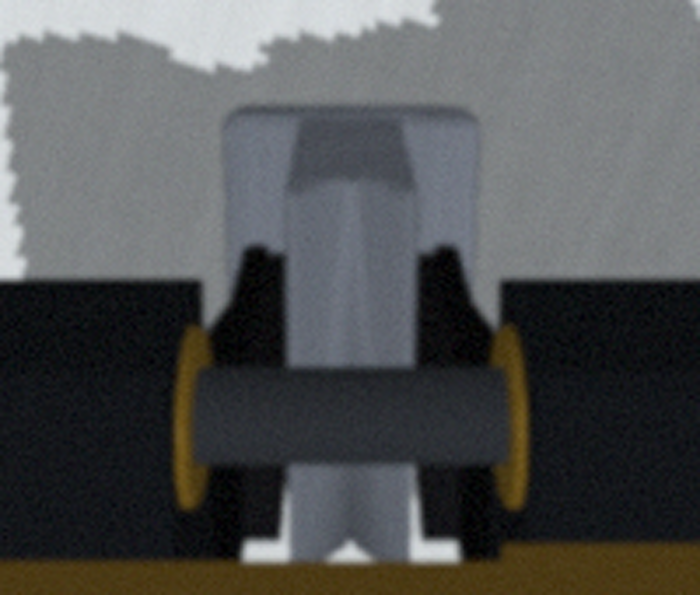

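```bash
python3 -m inch '{"dp":[[-4,0,0],[-8,0,0],[-14,0,0],[-18,0,0],[-18,0,0],[-18,0,0],[-14,0,0],[-6,0,0],[0,0,0]],"yaw":[0,0,0,3.7,3.7,3.7,3.7,3.7,3.7]}'
python3 - <<'E'
from h import *
st();snap("wrist","w10")
E
```

```text
time_s: 9.57
position: [0.5083, -0.327, 0.0933]
tcp_rot: [[0.002, 0.997, -0.078], [-0.002, -0.078, -0.997], [-1.0, 0.002, 0.002]]
force: [-0.1, 0.0, -6.1]
opening: 0.205
t 9.57 p [ 508.3 -327.    93.3] F [-0.1  0.  -6.1] op 17.8 yaw jaw dir deg -4.5 q [-43.  36.  90.   0.  53. -39.]
```

View pics/w10.png

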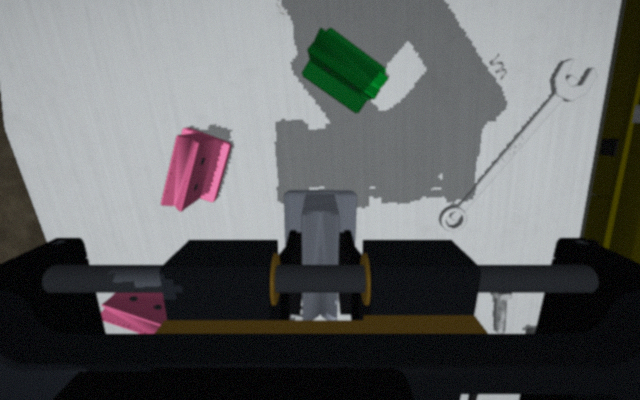

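```bash
python3 -m inch '{"dp":[[-5,-2,-10],[-10,-4,-20],[-10,-4,-25],[-10,-4,-25],[-5,-4,-20],[0,-2,-10],[0,0,0]],"yaw":[0,0,0,0,0,0,0]}'
python3 - <<'E'
from h import *
st();snap("wrist","w11")
E
```

```text
time_s: 10.2
position: [0.4944, -0.2118, 0.131]
tcp_rot: [[-0.003, 0.997, -0.072], [0.002, -0.072, -0.997], [-1.0, -0.003, -0.002]]
force: [0.6, -0.1, -5.3]
opening: 0.205
t 10.2 p [ 494.4 -211.8  131. ] F [ 0.6 -0.1 -5.3] op 17.8 yaw jaw dir deg -4.1 q [-35.  29.  98.   0.  53. -31.]
```

View pics/w11.png

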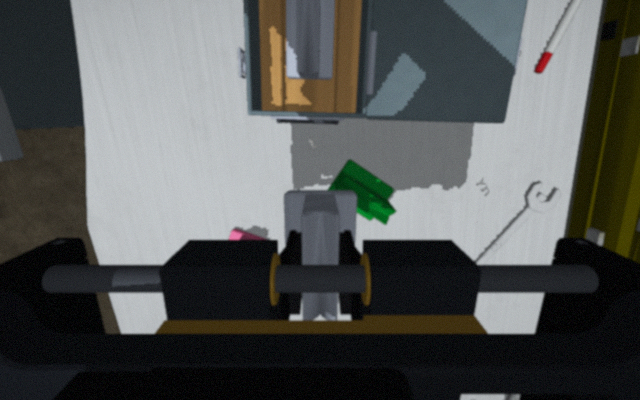

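```bash
python3 -m inch '{"dp":[[0,0,-10],[0,0,-25],[0,0,-25],[0,0,-25],[0,0,-25],[0,0,-10],[0,0,0]],"yaw":[0,0,0,0,0,0,0]}'
python3 - <<'E'
from h import *
st();c=snap("wrist","w12")
a=c["color"][:,:,::-1]
cv2.imwrite("pics/w12c.png",cv2.resize(a[0:300,160:480],None,fx=2.5,fy=2,interpolation=cv2.INTER_CUBIC))
E
```

```text
time_s: 10.83
position: [0.5047, -0.0939, 0.1306]
tcp_rot: [[-0.001, 0.997, -0.073], [0.001, -0.073, -0.997], [-1.0, -0.001, -0.001]]
force: [0.6, -0.8, -5.2]
opening: 0.203
t 10.83 p [504.7 -93.9 130.6] F [ 0.6 -0.8 -5.2] op 17.7 yaw jaw dir deg -4.2 q [-23.  27. 102.   0.  51. -19.]
```

View pics/w12c.png

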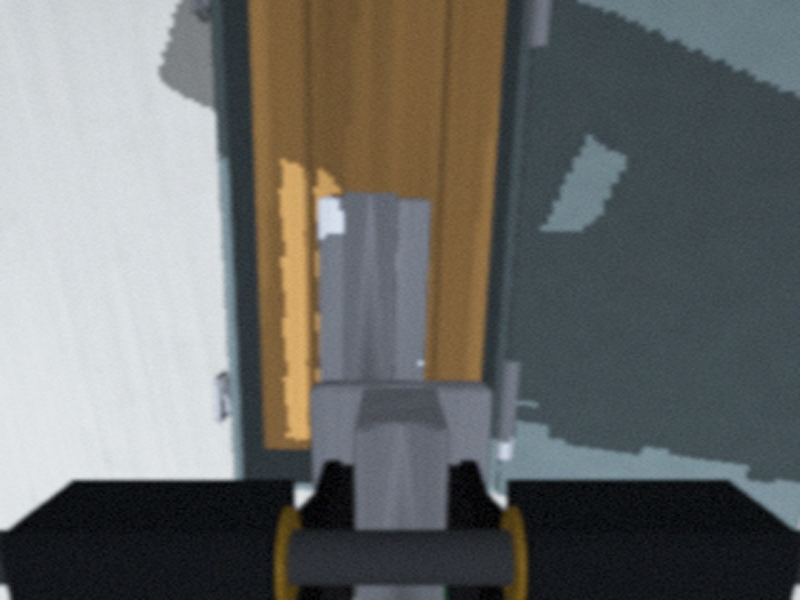

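Run:
```python
from h import *
c=dict(np.load("pics/w12.npz"));a=c["color"]
cv2.imwrite("pics/w12d.png",cv2.resize(a[0:110,225:400,::-1],None,fx=4.5,fy=4.5,interpolation=cv2.INTER_CUBIC))
f=lambda x,y,z:ray(c,160+x/2.5-.5,y/2-.5,z).round(4)
print("rimL",f(218,100,.06),f(240,440,.06));print("rimR",f(526,100,.06),f(497,470,.06))
print("stripL",f(308,50,.016),f(312,180,.016));print("stripR",f(447,50,.016),f(436,180,.016))
print("foot",f(319,200,.016),f(430,200,.016),f(318,375,.016),f(427,380,.016))
d=dict(np.load("pics/w11.npz"))
print("w11 long neck near end",ray(d,287,77,.056),ray(d,332,78,.056),"rim outer end",ray(d,250,115,.06),ray(d,362,118,.06))
print("end inner at strip top", f(263,449,.016),f(310,449,.016))
```

```text
rimL [0.4559 0.0352 0.06  ] [ 0.4437 -0.1079  0.06  ]
rimR [0.5538 0.0279 0.06  ] [ 0.5385 -0.1299  0.06  ]
stripL [0.4824 0.0625 0.016 ] [0.4778 0.0069 0.016 ]
stripR [0.5329 0.0587 0.016 ] [0.5255 0.0034 0.016 ]
foot [ 0.4796 -0.0023  0.016 ] [ 0.5226 -0.0056  0.016 ] [ 0.47   -0.0893  0.016 ] [ 0.5156 -0.0954  0.016 ]
w11 long neck near end [ 0.47478267 -0.10473618  0.056     ] [ 0.51197894 -0.10823373  0.056     ] rim outer end [ 0.44089394 -0.13267019  0.06      ] [ 0.53519665 -0.14199333  0.06      ]
end inner at strip top [ 0.4417 -0.1288  0.016 ] [ 0.4622 -0.1303  0.016 ]
```

View pics/w12d.png

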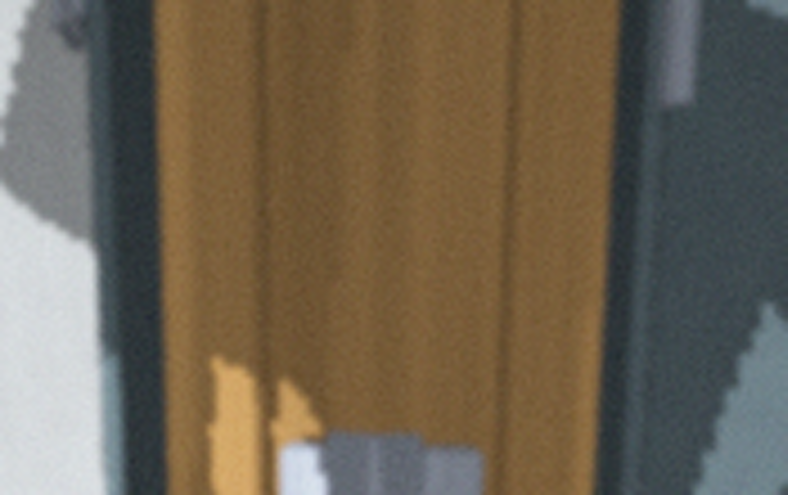

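```bash
python3 -m inch '{"dp":[[0,-0.6,-8],[0,-2,-27],[0,-2,-28],[0,-2,-28],[5,-2,-24],[12,-1,-13],[17,0,0],[17,0,0],[12,0,0],[0,0,0],[0,0,0]],"yaw":[0.6,0,0,0,0,0,0,0,0,0,0]}'
python3 - <<'E'
from h import *
st();c=snap("wrist","w13");print(delta([.5044,.034,-.0026]))
a=c["color"][:,:,::-1]
cv2.imwrite("pics/w13c.png",cv2.resize(a[0:300,160:480],None,fx=2.5,fy=2,interpolation=cv2.INTER_CUBIC))
a=snap("side","s13")["color"][:,:,::-1];cv2.imwrite("pics/s13c.png",cv2.resize(a[160:290,260:390],None,fx=4.5,fy=4.5,interpolation=cv2.INTER_CUBIC))
E
```

```text
time_s: 11.8
position: [0.5068, 0.0314, 0.0676]
tcp_rot: [[-0.001, 0.996, -0.087], [-0.0, -0.087, -0.996], [-1.0, -0.001, 0.0]]
force: [-0.5, -0.3, -4.0]
opening: 0.201
t 11.8 p [506.8  31.4  67.6] F [-0.5 -0.3 -4. ] op 17.5 yaw jaw dir deg -5.0 q [ -9.  33. 105.  -0.  42.  -4.]
[70.9 -3.3 -2.3]
```

View pics/w13c.png

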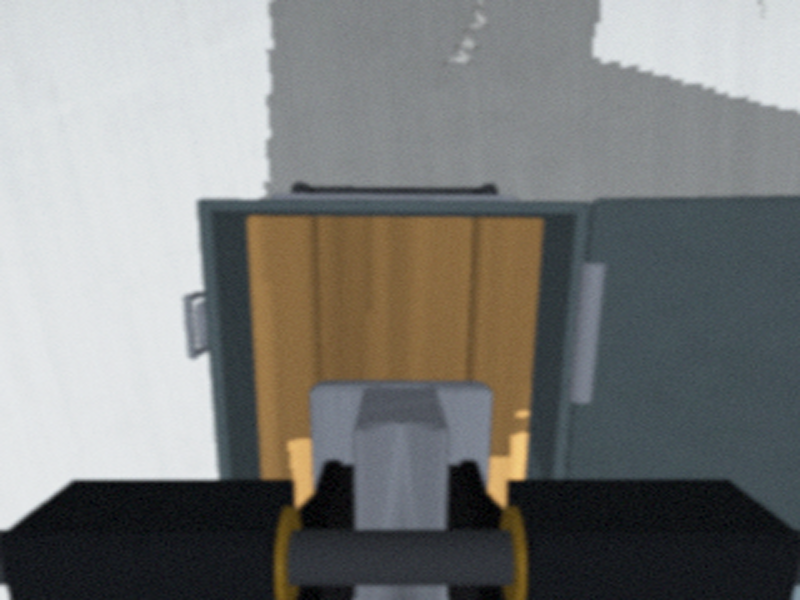

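View pics/s13c.png

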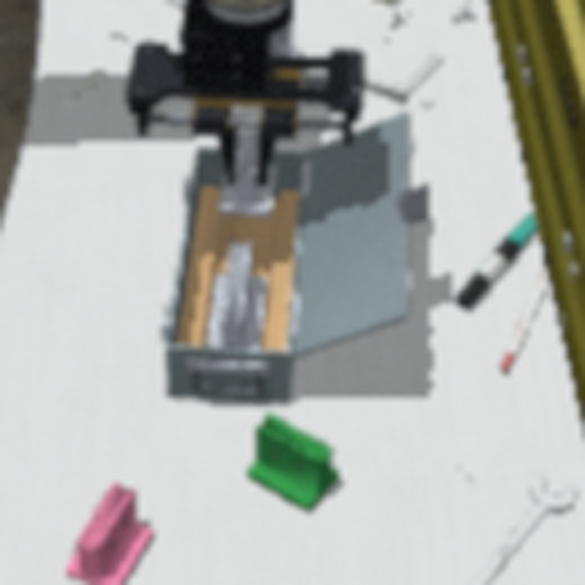

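Run:
```python
from h import *
c=dict(np.load("pics/w13.npz"))
f=lambda x,y,z:ray(c,160+x/2.5-.5,y/2-.5,z).round(4)
print("rim",f(199,202,.06),f(590,202,.06),"L low",f(222,470,.06),"R",f(566,470,.06))
print("strip in",f(317,217,.016),f(474,217,.016),f(318,370,.016),f(470,370,.016))
print("walls",f(248,217,.016),f(543,217,.016),f(260,470,.016),f(530,470,.016))
print("held foot z~.086",f(312,384,.086),f(491,384,.086))
```

```text
rim [0.4636 0.1194 0.06  ] [0.5619 0.1107 0.06  ] L low [0.4553 0.0287 0.06  ] R [0.5534 0.02   0.06  ]
strip in [0.488  0.1135 0.016 ] [0.5366 0.1092 0.016 ] [0.4811 0.053  0.016 ] [0.5316 0.0485 0.016 ]
walls [0.4667 0.1154 0.016 ] [0.558  0.1073 0.016 ] [0.4556 0.0102 0.016 ] [0.5497 0.0019 0.016 ]
held foot z~.086 [0.4886 0.0644 0.086 ] [0.5311 0.0606 0.086 ]
```

```bash
python3 -m inch '{"dp":[[5,-1.1,-0.7],[12,-1.1,-0.7],[15,0,0],[15,0,0],[10,0,0],[4,0,0],[0,0,0]],"yaw":[0,0,0,0,0,0,0]}'
python3 - <<'E'
from h import *
s=st();c=snap("wrist","w14");print(delta([.5047,.033,-.0026]),s["moment"].round(2))
a=c["color"][:,:,::-1]
cv2.imwrite("pics/w14c.png",cv2.resize(a[0:300,160:480],None,fx=2.5,fy=2,interpolation=cv2.INTER_CUBIC))
E
```

```text
time_s: 12.48
position: [0.504, 0.0342, 0.0066]
tcp_rot: [[-0.001, 0.996, -0.086], [0.0, -0.086, -0.996], [-1.0, -0.001, -0.0]]
force: [0.3, 0.1, -5.4]
opening: 0.206
t 12.48 p [504.   34.2   6.6] F [ 0.3  0.1 -5.4] op 17.9 yaw jaw dir deg -4.9 q [ -9.  39. 107.  -0.  34.  -4.]
[9.8 0.4 1.1] [ 0.   -0.02 -0.02]
```

View pics/w14c.png

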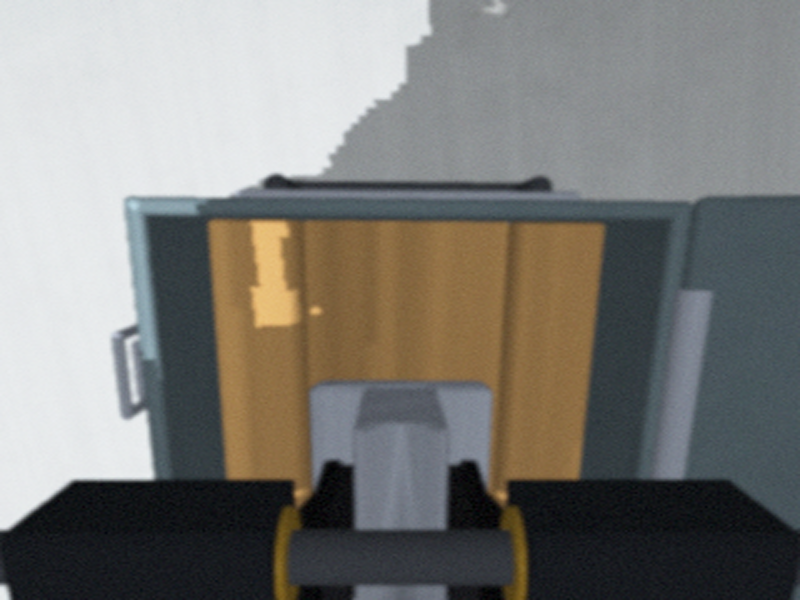

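```bash
python3 -m inch '{"dp":[[3,0.3,0],[3,0,0],[2,0,0],[1,0,0],[0,0,0]],"yaw":[0,0,0,0,0]}'
python3 -c "
from h import *
st()"
```

```text
time_s: 12.95
position: [0.5045, 0.0342, -0.0019]
tcp_rot: [[-0.0, 0.996, -0.086], [0.0, -0.086, -0.996], [-1.0, -0.0, -0.0]]
force: [0.0, 0.7, -4.8]
opening: 0.206
t 12.95 p [504.5  34.2  -1.9] F [ 0.   0.7 -4.8] op 17.9 yaw jaw dir deg -4.9 q [ -9.  40. 107.   0.  32.  -4.]
```

```bash
python3 -m inch '{"dp":[[0,0,4],[0,0,4],[0,0,4],[0,0,4],[0,0,4],[0,0,4],[0,0,4],[0,0,4],[0,0,2],[0,0,0]],"yaw":[0,0,0,0,0,0,0,0,0,0]}'
python3 -c "
from h import *
st()"
```

```text
time_s: 13.78
position: [0.5016, -0.0004, -0.0018]
tcp_rot: [[-0.0, 0.996, -0.086], [-0.0, -0.086, -0.996], [-1.0, -0.0, 0.001]]
force: [1.2, 1.3, -5.2]
opening: 0.204
t 13.78 p [ 5.016e+02 -4.000e-01 -1.800e+00] F [ 1.2  1.3 -5.2] op 17.8 yaw jaw dir deg -4.9 q [-13.  40. 108.  -0.  32.  -8.]
```

```bash
python3 -m inch '{"dp":[[0,0,1.5],[0,0,1.5],[0,0,0]],"yaw":[0,0,0]}'
python3 -m inch '{"dp":[[0,0,1],[0,0,1],[0,0,0]],"yaw":[0,0,0]}'
```

```text
time_s: 14.03
position: [0.5013, -0.0028, -0.0018]
tcp_rot: [[-0.0, 0.996, -0.086], [-0.0, -0.086, -0.996], [-1.0, -0.0, 0.0]]
force: [-0.8, 3.4, -3.3]
opening: 0.204
time_s: 14.28
position: [0.5011, -0.0044, -0.0018]
tcp_rot: [[-0.0, 0.996, -0.086], [0.0, -0.086, -0.996], [-1.0, -0.0, -0.0]]
force: [0.8, 4.6, -2.5]
opening: 0.207
```

```bash
python3 -m inch '{"dp":[[0,0,1],[0,0,1],[0,0,0]],"yaw":[0,0,0]}'
python3 -m inch '{"dp":[[0,0,1],[0,0,1],[0,0,0]],"yaw":[0,0,0]}'
```

```text
time_s: 14.53
position: [0.5012, -0.0044, -0.0018]
tcp_rot: [[0.001, 0.996, -0.087], [0.003, -0.087, -0.996], [-1.0, 0.0, -0.003]]
force: [2.7, 14.2, -2.7]
opening: 0.205
time_s: 14.78
position: [0.5011, -0.0045, -0.0017]
tcp_rot: [[0.001, 0.996, -0.089], [0.005, -0.089, -0.996], [-1.0, 0.0, -0.005]]
force: [4.1, 23.5, -2.5]
opening: 0.205
```

```bash
python3 -m inch '{"dp":[[0,0,-2],[0.5,0,-1.5],[0.7,0,0],[0,0,0]],"yaw":[0,0,0,0]}'
python3 -m inch '{"dp":[[0,0,0],[0,0,0],[0,0,0],[0,0,0]],"yaw":[0,0,0,0]}' 38
python3 - <<'E'
from h import *
st();c=snap("wrist","w15")
a=c["color"][:,:,::-1]
cv2.imwrite("pics/w15c.png",cv2.resize(a[0:300,160:480],None,fx=2.5,fy=2,interpolation=cv2.INTER_CUBIC))
E
```

```text
time_s: 15.12
position: [0.5013, -0.0044, -0.0026]
tcp_rot: [[0.0, 0.996, -0.086], [0.001, -0.086, -0.996], [-1.0, 0.0, -0.001]]
force: [0.8, 7.8, 0.4]
opening: 0.203
time_s: 15.45
position: [0.5017, -0.0059, -0.0028]
tcp_rot: [[0.001, 0.996, -0.086], [-0.001, -0.086, -0.996], [-1.0, 0.001, 0.001]]
force: [-0.1, 0.6, -0.0]
opening: 0.4
t 15.45 p [501.7  -5.9  -2.8] F [-0.1  0.6 -0. ] op 34.8 yaw jaw dir deg -4.9 q [-13.  40. 108.  -0.  32.  -8.]
```

View pics/w15c.png

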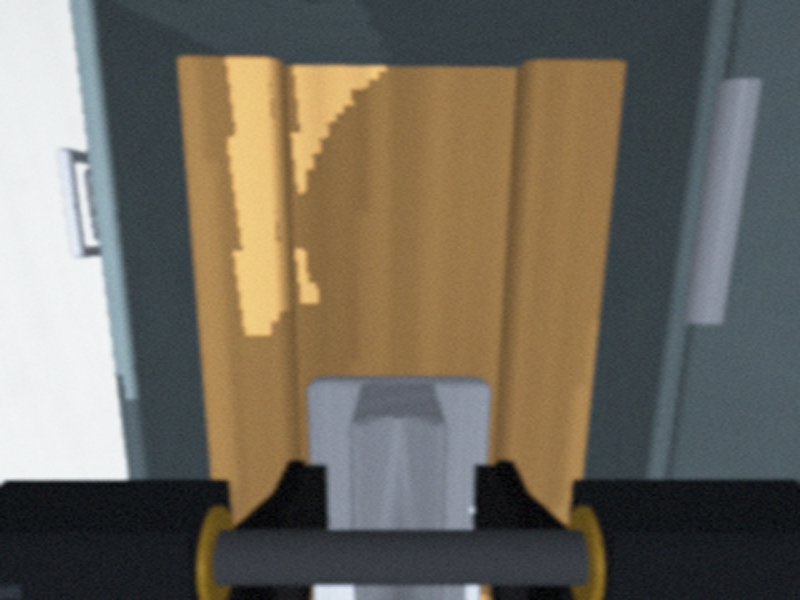

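```bash
python3 -m inch '{"dp":[[-8,0,0],[-20,0,0],[-25,0,0],[-25,0,0],[-25,0,-8],[-25,0,-20],[-8,0,-30],[0,0,-35],[0,0,-35],[0,0,-35],[0,0,-35],[0,0,-20],[0,0,-10],[0,0,0]],"yaw":[0,0,0,0,0,0,0,0,0,0,0,0,0,0]}' 38
python3 - <<'E'
from h import *
st();c=snap("wrist","w16")
E
```

```text
time_s: 16.67
position: [0.5207, 0.2237, 0.1333]
tcp_rot: [[0.001, 0.997, -0.083], [0.0, -0.083, -0.997], [-1.0, 0.001, -0.0]]
force: [-0.4, -0.9, 0.4]
opening: 0.435
t 16.67 p [520.7 223.7 133.3] F [-0.4 -0.9  0.4] op 37.8 yaw jaw dir deg -4.7 q [12. 30. 94.  0. 56. 17.]
```

View pics/w16.png

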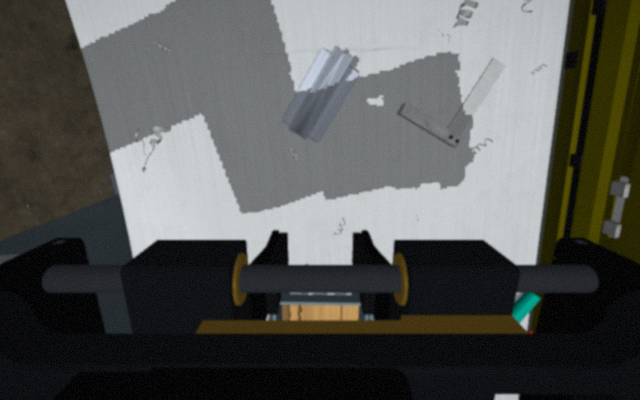

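Run:
```python
import cv2
a=cv2.imread("pics/w16.png")
cv2.imwrite("pics/w16c.png",cv2.resize(a[35:155,260:380],None,fx=5,fy=5,interpolation=cv2.INTER_CUBIC))
```

```text
(no output)
```

View pics/w16c.png

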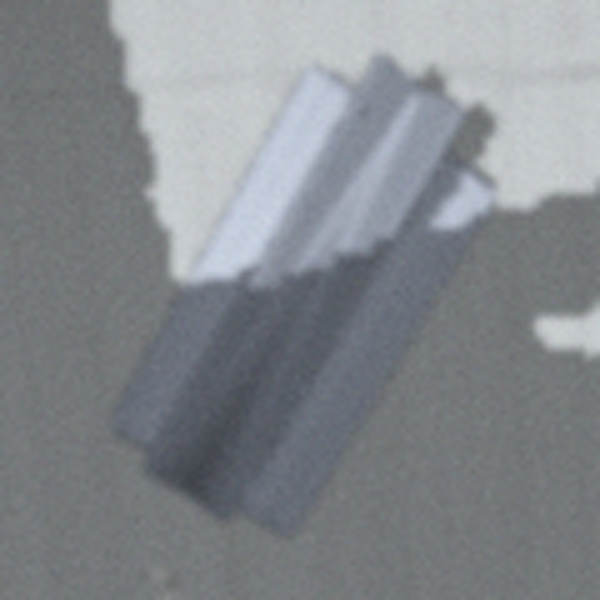

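Run:
```python
from h import *
c=dict(np.load("pics/w16.npz"))
f=lambda x,y,z:ray(c,260+x/5-.5,35+y/5-.5,z)
for P in ([f(315,66,.01),f(494,190,.01),f(292,536,.01),f(112,430,.01)],[f(380,57,.05),f(465,105,.05),f(230,518,.05),f(146,465,.05)]):
  d=P[0]-P[3]+P[1]-P[2];print(np.mean(P,0).round(4),np.degrees(np.arctan2(d[1],d[0])).round(2),np.linalg.norm(d)/2,np.linalg.norm(P[1]-P[0]))
  for p in P: print(p.round(4))
```

```text
[0.5285 0.3156 0.01  ] 54.08 0.07812729438057273 0.041322130678894904
[0.5349 0.3597 0.01  ]
[0.5679 0.3348 0.01  ]
[0.5229 0.2719 0.01  ]
[0.4882 0.2961 0.01  ]
[0.5286 0.3164 0.05  ] 53.99 0.07840780969546576 0.01612265422839857
[0.5448 0.3523 0.05  ]
[0.5585 0.3439 0.05  ]
[0.5126 0.2794 0.05  ]
[0.4985 0.2899 0.05  ]
```

```bash
python3 -m inch '{"dp":[[0,0,-12],[0,0,-28],[0,0,-28],[0,0,-18],[5,0,-6.7],[10,0,0],[15,0,0],[15,0,0],[15,0,0],[10,0,0],[0,0,0]],"yaw":[0,0,0,0,0,6.2,6.3,6.3,6.3,6.2,0]}' 45
python3 - <<'E'
from h import *
st();c=snap("wrist","w17");print(delta([.5285,.316,-.0095]))
a=c["color"][:,:,::-1]
cv2.imwrite("pics/w17c.png",cv2.resize(a[100:330,200:440],None,fx=3.2,fy=2.6,interpolation=cv2.INTER_CUBIC))
u=np.array([np.cos(np.radians(54)),np.sin(np.radians(54)),0]);n=np.array([u[1],-u[0],0]);D=np.array([.5285,.316,0])
for t,w,z in((.04,.022,.01),(.04,-.022,.01),(.04,.009,.05),(.04,-.009,.05)):print((proj(c,D+u*t+n*w+[0,0,z])-[200,100])*[3.2,2.6])
E
```

```text
time_s: 17.63
position: [0.5267, 0.312, 0.0602]
tcp_rot: [[-0.006, 0.805, -0.594], [-0.003, -0.594, -0.805], [-1.0, -0.003, 0.006]]
force: [-0.2, -0.5, 0.2]
opening: 0.517
t 17.63 p [526.7 312.   60.2] F [-0.2 -0.5  0.2] op 45.0 yaw jaw dir deg -36.4 q [20. 39. 90. -0. 51. 57.]
[70.9 -1.2 -3.6]
[465.00138213 141.0504179 ]
[289.98818668 142.22868441]
[418.43287346 162.13606211]
[333.16037522 162.70080129]
```

View pics/w17c.png

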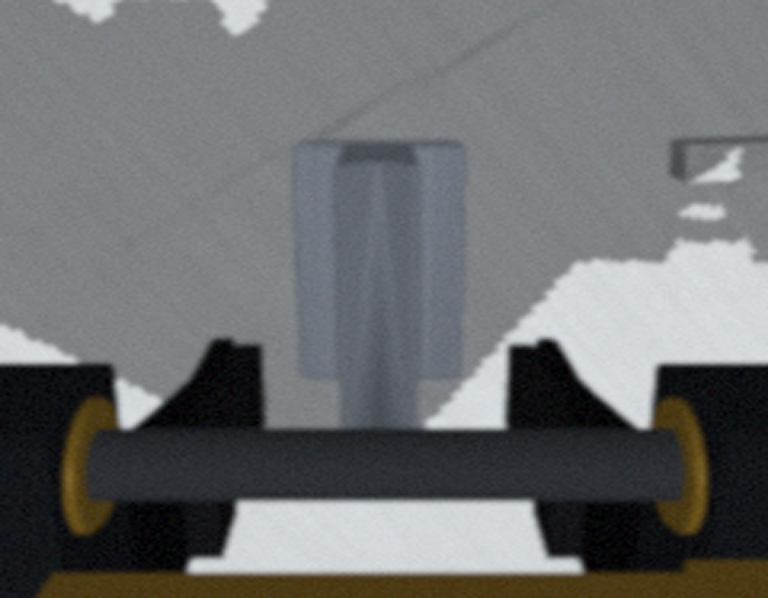

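```bash
python3 -m inch '{"dp":[[6,-1.2,-2],[15,0,-1.6],[16,0,0],[16,0,0],[11,0,0],[5,0,0],[0,0,0]],"yaw":[0.4,0,0,0,0,0,0]}' 45
python3 -c "
from h import *
st();print(delta([.5285,.316,-.0095]))"
```

```text
time_s: 18.27
position: [0.5293, 0.3176, -0.0069]
tcp_rot: [[-0.002, 0.803, -0.596], [-0.001, -0.596, -0.803], [-1.0, -0.001, 0.002]]
force: [0.1, -0.4, -0.0]
opening: 0.521
t 18.27 p [529.3 317.6  -6.9] F [ 0.1 -0.4 -0. ] op 45.3 yaw jaw dir deg -36.6 q [21. 45. 91. -0. 44. 57.]
[2.6 0.4 1.8]
```

```bash
python3 -m inch '{"dp":[[2,0.3,1.5],[0,0,0],[0,0,0],[0,0,0],[0,0,0],[0,0,0],[0,0,0],[0,0,0]],"yaw":[-0.4,0,0,0,0,0,0,0]}' 5
python3 -c "
from h import *
st()"
```

```text
time_s: 18.93
position: [0.5292, 0.317, -0.0075]
tcp_rot: [[0.0, 0.807, -0.591], [0.0, -0.591, -0.807], [-1.0, 0.0, -0.001]]
force: [-1.8, 0.8, 5.7]
opening: 0.205
t 18.93 p [529.2 317.   -7.5] F [-1.8  0.8  5.7] op 17.8 yaw jaw dir deg -36.2 q [21. 45. 91.  0. 44. 57.]
```

```bash
python3 -m inch '{"dp":[[-4,0,0],[-10,0,0],[-18,0,0],[-20,0,0],[-20,0,0],[-18,0,0],[-10,0,0],[0,0,0],[0,0,0]],"yaw":[0,0,0,-5.1,-5.2,-5.2,-5.2,-5.2,-5.2]}'
python3 - <<'E'
from h import *
st();snap("wrist","w18");print(delta([.508,.0685,.09]))
E
```

```text
time_s: 19.68
position: [0.5291, 0.3164, 0.0927]
tcp_rot: [[0.001, 0.996, -0.085], [-0.0, -0.085, -0.996], [-1.0, 0.001, 0.0]]
force: [0.2, 0.3, -5.9]
opening: 0.209
t 19.68 p [529.1 316.4  92.7] F [ 0.2  0.3 -5.9] op 18.2 yaw jaw dir deg -4.9 q [21. 37. 88. -0. 55. 25.]
[ 2.300e+00 -2.000e-01  2.485e+02]
```

View pics/w18.png

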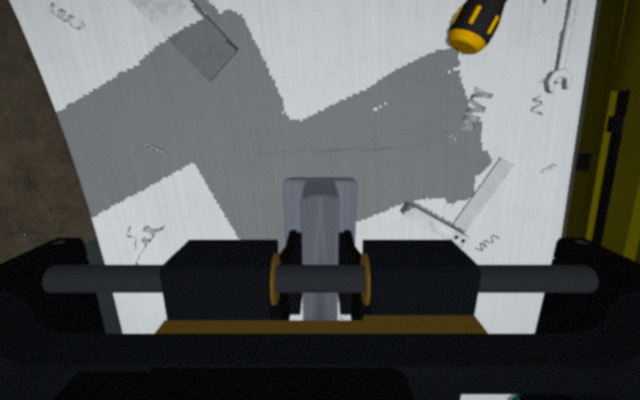

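Run:
```python
from h import *
c=dict(np.load("pics/w18.npz"));s=bot.read_state();R=s["tcp_rot"]
for n,v,z in (("w18",177.5,.110),):
  q=ray(c,320,v,z);print(q,R.T@(q-s["position"]))
# same for short in w14: bottom .0152 -> z .025
c=dict(np.load("pics/w14.npz"));q=ray(c,320,382/2-.5,.0252);print(q,q-np.array([.504,.0342,0]))
```

```text
[0.53269692 0.35568822 0.11      ] [-0.01793442  0.00097103 -0.0397558 ]
[0.5070014  0.06597067 0.0252    ] [0.0030014  0.03177067 0.0252    ]
```

```bash
python3 -m inch '{"dp":[[0,0,8],[0,0,20],[0,0,30],[0,0,32],[0,0,32],[0,0,32],[0,0,32],[0,0,30],[0,0,20],[0,0,9.5],[0,0,3],[0,0,0],[0,0,0]],"yaw":[0,0,0,0,0,0,0,0,0,0,0,0,0]}'
python3 - <<'E'
from h import *
st();c=snap("wrist","w19");print(delta([.508,.0685,-.0015]))
a=c["color"][:,:,::-1]
cv2.imwrite("pics/w19c.png",cv2.resize(a[0:300,160:480],None,fx=2.5,fy=2,interpolation=cv2.INTER_CUBIC))
a=snap("side","s19")["color"][:,:,::-1];cv2.imwrite("pics/s19c.png",cv2.resize(a[160:290,260:390],None,fx=4.5,fy=4.5,interpolation=cv2.INTER_CUBIC))
E
```

```text
time_s: 20.82
position: [0.5069, 0.0697, 0.0919]
tcp_rot: [[-0.0, 0.996, -0.09], [0.001, -0.09, -0.996], [-1.0, -0.0, -0.0]]
force: [-0.4, 0.6, -6.1]
opening: 0.206
t 20.82 p [506.9  69.7  91.9] F [-0.4  0.6 -6.1] op 17.9 yaw jaw dir deg -5.2 q [ -5.  31. 104.   0.  46.   0.]
[93.4  1.2  1.5]
```

View pics/w19c.png

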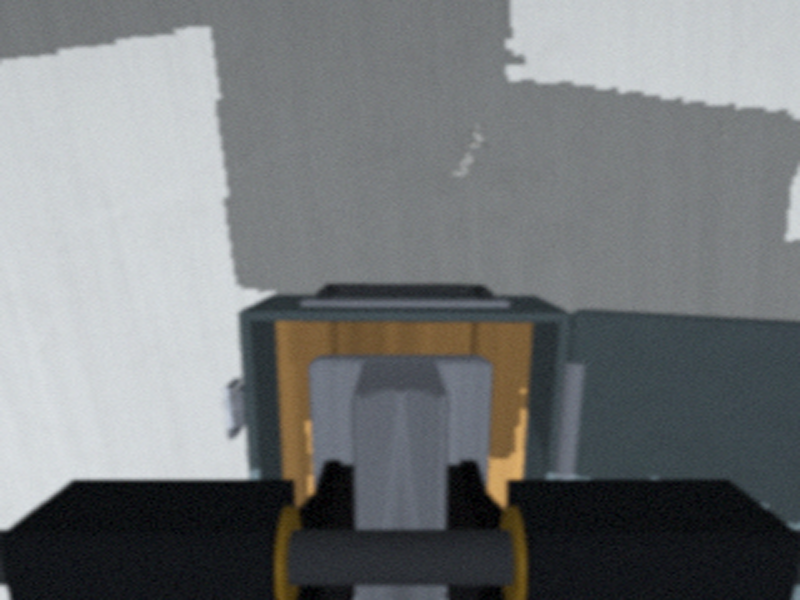

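View pics/s19c.png

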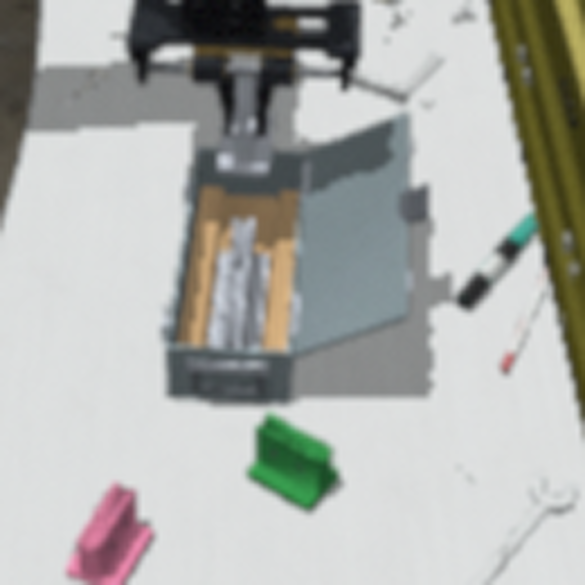

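```bash
python3 -m inch '{"dp":[[6,0.6,0.5],[14,0.6,0.4],[16,0,0],[16,0,0],[14,0,0],[8,0,0],[3,0,0],[0,0,0]],"yaw":[0,0,0,0,0,0,0,0]}'
python3 - <<'E'
from h import *
s=st();c=snap("wrist","w20");print(delta([.508,.0685,-.0015]))
a=c["color"][:,:,::-1]
cv2.imwrite("pics/w20c.png",cv2.resize(a[0:300,160:480],None,fx=2.5,fy=2,interpolation=cv2.INTER_CUBIC))
E
```

```text
time_s: 21.58
position: [0.5078, 0.0686, 0.0142]
tcp_rot: [[-0.001, 0.996, -0.088], [0.0, -0.088, -0.996], [-1.0, -0.001, -0.0]]
force: [0.5, 0.2, -6.5]
opening: 0.204
t 21.58 p [507.8  68.6  14.2] F [ 0.5  0.2 -6.5] op 17.8 yaw jaw dir deg -5.1 q [ -5.  39. 106.   0.  35.   0.]
[16.3 -0.3 -0. ]
```

View pics/w20c.png

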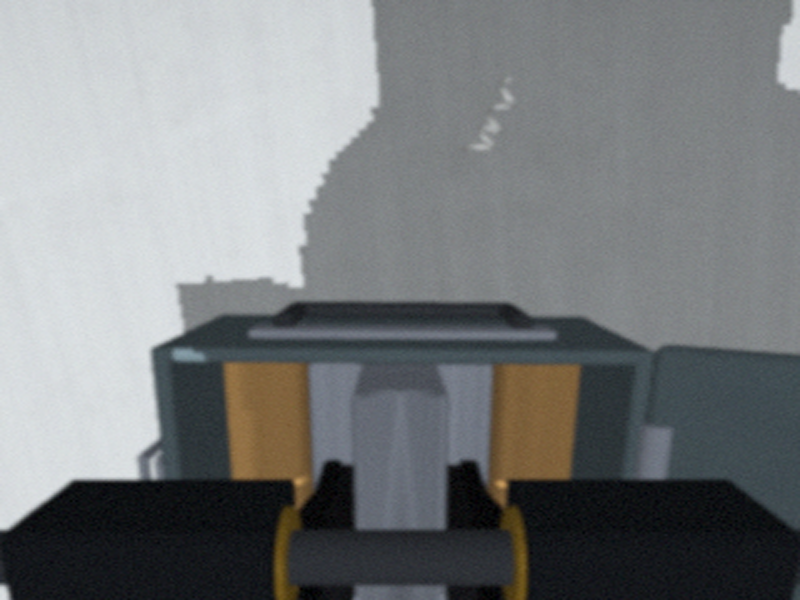

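```bash
python3 -m inch '{"dp":[[3,0,0],[3,0,0],[2,0,0],[1,0,0],[0,0,0]],"yaw":[0,0,0,0,0]}'
python3 -m inch '{"dp":[[2,0,0],[2,0,0],[1,0,0],[0,0,0]],"yaw":[0,0,0,0]}'
```

```text
time_s: 22.05
position: [0.5081, 0.0681, 0.0059]
tcp_rot: [[-0.0, 0.996, -0.089], [0.0, -0.089, -0.996], [-1.0, -0.0, -0.0]]
force: [-0.6, -0.2, -6.0]
opening: 0.2
time_s: 22.38
position: [0.5079, 0.0681, 0.0007]
tcp_rot: [[-0.001, 0.996, -0.089], [0.0, -0.089, -0.996], [-1.0, -0.001, 0.0]]
force: [0.8, -0.7, -5.9]
opening: 0.206
```

```bash
python3 -m inch '{"dp":[[1,0,0],[1,0,0],[0.5,0,0],[0,0,0]],"yaw":[0,0,0,0]}'
```

```text
time_s: 22.72
position: [0.5082, 0.0681, -0.0014]
tcp_rot: [[0.0, 0.996, -0.089], [-0.0, -0.089, -0.996], [-1.0, 0.0, 0.0]]
force: [-0.1, -0.2, -4.1]
opening: 0.208
```

```bash
python3 -m inch '{"dp":[[0.5,0,0],[0,0,0]],"yaw":[0,0]}'
python3 -m inch '{"dp":[[0,0,0],[0,0,0],[0,0,0],[0,0,0]],"yaw":[0,0,0,0]}' 38
python3 -m inch '{"dp":[[-8,0,0],[-20,0,0],[-25,0,0],[-25,0,0],[-25,0,0],[-25,0,0],[-20,0,0],[-10,0,0],[0,0,0]],"yaw":[0,0,0,0,0,0,0,0,0]}' 38
python3 - <<'E'
from h import *
s=st();c=snap("wrist","w21");
a=snap("side","s21")["color"][:,:,::-1];cv2.imwrite("pics/s21c.png",cv2.resize(a[160:290,260:390],None,fx=4.5,fy=4.5,interpolation=cv2.INTER_CUBIC))
a=snap("scene","c21")["color"][:,:,::-1];cv2.imwrite("pics/c21c.png",cv2.resize(a[140:240,260:400],None,fx=5,fy=5,interpolation=cv2.INTER_CUBIC))
E
```

```text
time_s: 22.88
position: [0.5082, 0.0681, -0.0015]
tcp_rot: [[0.0, 0.996, -0.089], [-0.0, -0.089, -0.996], [-1.0, 0.0, 0.0]]
force: [-1.4, -0.4, 1.2]
opening: 0.209
time_s: 23.22
position: [0.5086, 0.0681, -0.0019]
tcp_rot: [[0.001, 0.996, -0.089], [-0.0, -0.089, -0.996], [-1.0, 0.001, -0.0]]
force: [-0.7, -0.8, -0.4]
opening: 0.4
time_s: 23.97
position: [0.5099, 0.068, 0.1586]
tcp_rot: [[0.006, 0.996, -0.089], [-0.0, -0.089, -0.996], [-1.0, 0.006, -0.0]]
force: [0.4, -0.1, 0.1]
opening: 0.436
t 23.97 p [509.9  68.  158.6] F [ 0.4 -0.1  0.1] op 37.9 yaw jaw dir deg -5.1 q [ -5.  25. 100.   0.  55.   0.]
```

View pics/w21.png

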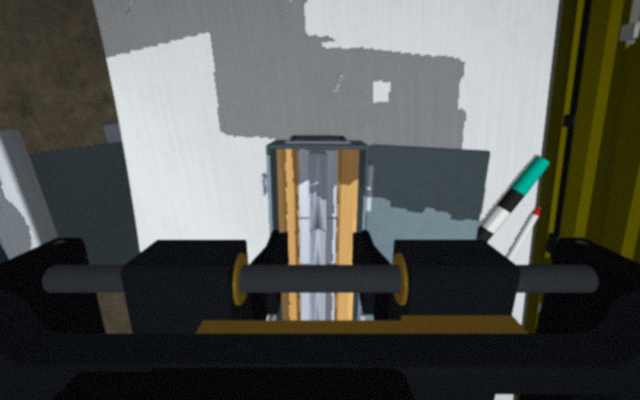

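View pics/s21c.png

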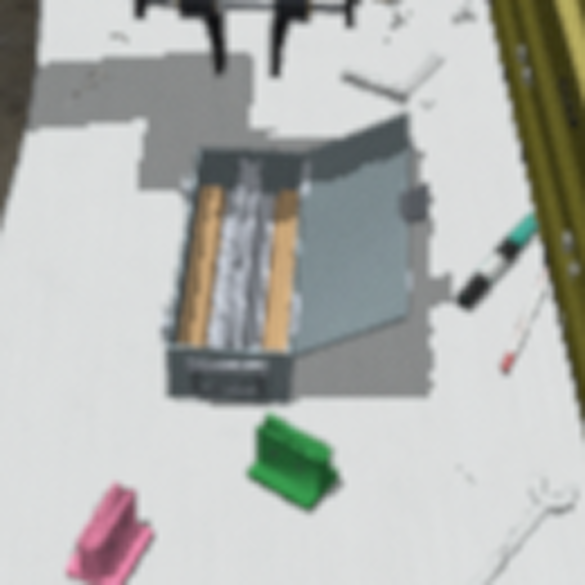

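View pics/c21c.png

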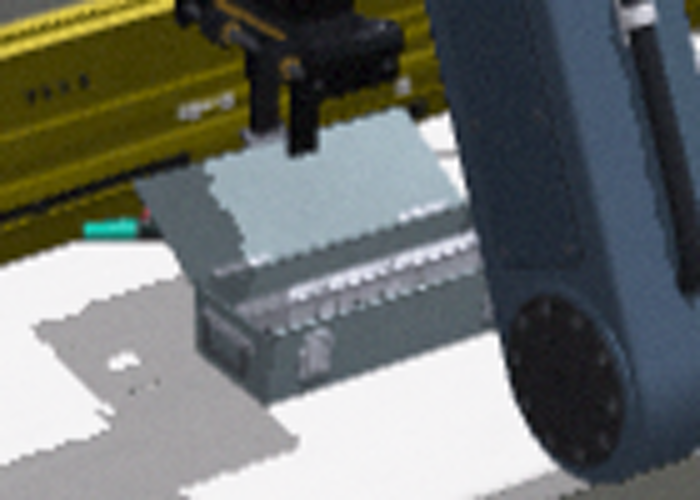

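Run:
```python
from h import *
c=dict(np.load("pics/s21.npz"));d=dict(np.load("pics/c21.npz"))
xa=np.array([.996,-.089,0]);ya=np.array([.089,.996,0]);H=np.array([.5010,-.0112,.0605])+.05*xa
for th in(2.5,2.6,2.7,2.8):
  P=lambda r,y:H+r*(-np.cos(th)*xa+np.sin(th)*np.array([0,0,1]))+y*ya
  print(th,P(.11,0).round(3),"tabmid crop",((proj(c,P(.11,0))-[259.5,159.5])*4.5).round(),"corners",((proj(c,P(.1,.127))-[259.5,159.5])*4.5).round(),((proj(c,P(.1,-.127))-[259.5,159.5])*4.5).round(),"scene corner L",((proj(d,P(.1,.127))-[259.5,139.5])*5).round(),((proj(d,P(.1,-.127))-[259.5,139.5])*5).round())
```

```text
2.5 [ 0.639 -0.023  0.126] tabmid crop [410. 193.] corners [400. 104.] [399. 306.] scene corner L [134. 170.] [405.  95.]
2.6 [ 0.645 -0.024  0.117] tabmid crop [417. 201.] corners [406. 111.] [406. 314.] scene corner L [131. 177.] [400. 102.]
2.7 [ 0.65  -0.025  0.108] tabmid crop [422. 211.] corners [411. 119.] [411. 323.] scene corner L [128. 185.] [397. 110.]
2.8 [ 0.654 -0.025  0.097] tabmid crop [427. 220.] corners [414. 128.] [416. 331.] scene corner L [126. 194.] [394. 119.]
```

```bash
python3 -m inch '{"dp":[[0,0,0],[0,0,0],[0,0,0],[0,0,0],[0,0,0],[0,0,0],[0,0,0],[0,0,0],[0,0,0],[0,0,0],[0,0,0],[0,0,0],[0,0,0],[0,0,0]],"yaw":[-4,-6.9,-6.9,-6.9,-6.9,-6.9,-6.9,-6.9,-6.9,-6.9,-6.9,-6.9,-6.9,-3.2]}' 60
python3 - <<'E'
from h import *
s=st();c=snap("wrist","w22");print(delta([.656,-.025,.159]),s["tcp_rot"].round(3))
E
```

```text
time_s: 25.28
position: [0.5068, 0.0682, 0.154]
tcp_rot: [[-0.004, 0.084, 0.996], [0.0, 0.996, -0.084], [-1.0, -0.0, -0.004]]
force: [0.0, 0.1, 0.3]
opening: 0.69
t 25.28 p [506.8  68.2 154. ] F [0.  0.1 0.3] op 60.0 yaw jaw dir deg 85.2 q [ -5.  25. 101.  -0.  55. -90.]
[ -5.6 -80.2 156.5] [[-0.004  0.084  0.996]
 [ 0.     0.996 -0.084]
 [-1.    -0.    -0.004]]
```

View pics/w22.png

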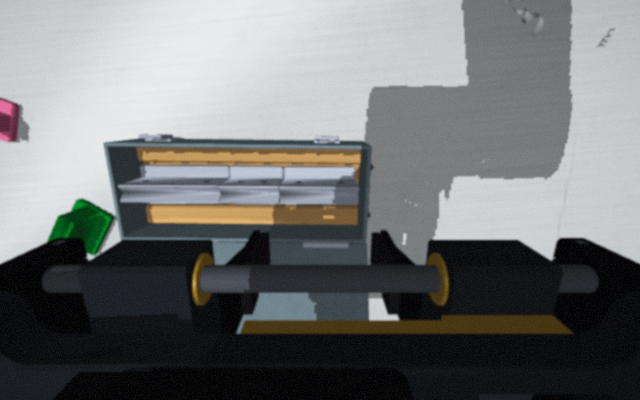

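```bash
python3 -m inch '{"dp":[[0,-6,10],[0,-13,25],[0,-13,27],[0,-13,27],[0,-13,27],[0,-13,25],[0,-7,11],[0,-2,4],[0,0,0]],"yaw":[0,0,0,0,0,0,0,0,0]}' 60
python3 - <<'E'
from h import *
s=st();c=snap("wrist","w23");print(delta([.656,-.025,.0746]))
a=snap("side","s23")["color"][:,:,::-1];cv2.imwrite("pics/s23c.png",cv2.resize(a[110:250,260:430],None,fx=4.2,fy=4.2,interpolation=cv2.INTER_CUBIC))
a=snap("scene","c23")["color"][:,:,::-1];cv2.imwrite("pics/c23c.png",cv2.resize(a[90:220,240:400],None,fx=4.5,fy=4.5,interpolation=cv2.INTER_CUBIC))
E
```

```text
time_s: 26.08
position: [0.6569, -0.0267, 0.1545]
tcp_rot: [[-0.001, 0.092, 0.996], [0.0, 0.996, -0.092], [-1.0, 0.0, -0.001]]
force: [-0.8, -0.6, -0.9]
opening: 0.692
t 26.08 p [656.9 -26.7 154.5] F [-0.8 -0.6 -0.9] op 60.2 yaw jaw dir deg 84.7 q [-12.  35.  79.  -0.  65. -97.]
[80.1  0.7  0.5]
```

View pics/w23.png

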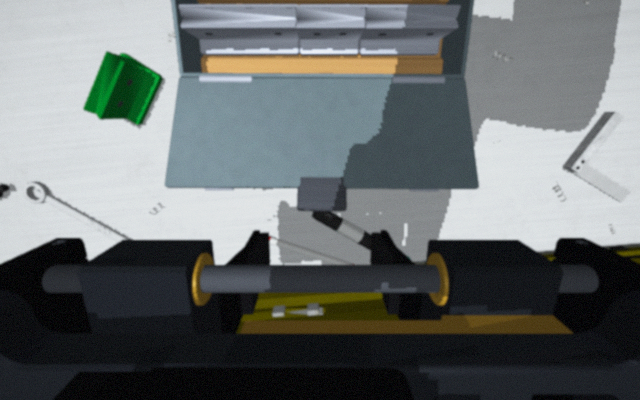

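View pics/s23c.png

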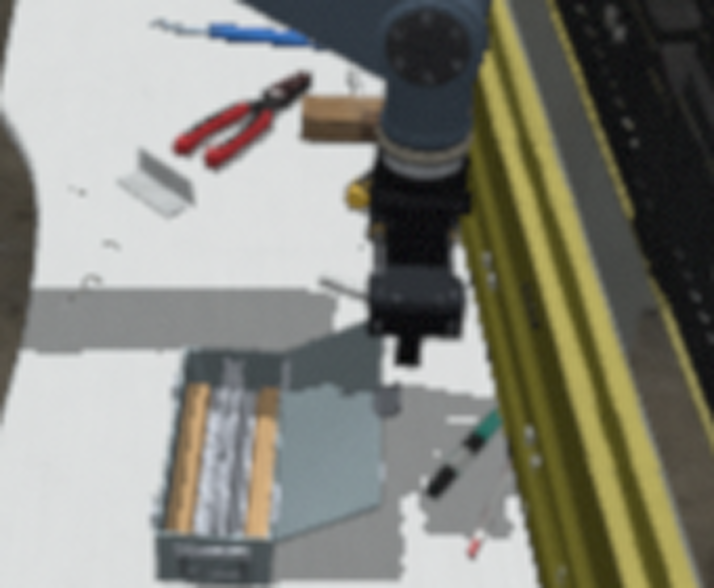

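View pics/c23c.png

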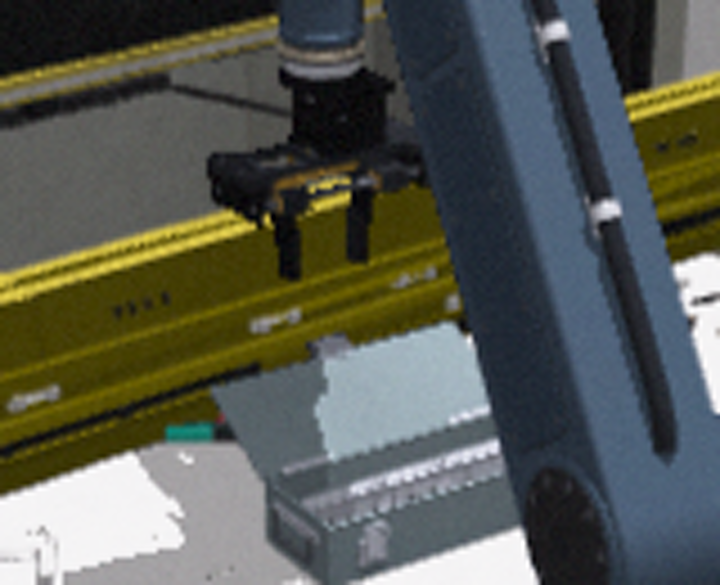

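Run:
```python
from h import *
c=dict(np.load("pics/w23.npz"))
print("tab tip",ray(c,298,209,.117),ray(c,346,209,.117),"edge",ray(c,166,187,.108),ray(c,477,187,.108),ray(c,322,187,.108))
print("hinge line",ray(c,180,74,.0605),ray(c,466,76,.0605))
w=dict(np.load("pics/w21.npz"));print("beam",ray(w,553,200,0),ray(w,553,200,.1),ray(w,575,200,0.1))
print("fingers? tip row 232 gap", proj(c,np.array([.6569,-.0267,.1545+.028])))
```

```text
tab tip [ 0.65259623 -0.04442853  0.117     ] [ 0.65616496 -0.00603786  0.117     ] edge [ 0.62663659 -0.15075324  0.108     ] [0.6501824  0.10241649 0.108     ] [ 0.63845094 -0.02372271  0.108     ]
hinge line [ 0.53562254 -0.14048547  0.0605    ] [0.5608145  0.11203267 0.0605    ]
beam [ 7.93295552e-01  1.68270198e-02 -5.55111512e-17] [0.71367989 0.053066   0.1       ] [0.73293431 0.05128945 0.1       ]
fingers? tip row 232 gap [320.63002401 246.74086731]
```

```bash
python3 -m inch '{"dp":[[5,1.1,-2],[15,0,-1.5],[18,0,0],[18,0,0],[14,0,0],[8,0,0],[4,0,0],[0,0,0]],"yaw":[0,0,0,0,0,0,0,0]}' 60
python3 - <<'E'
from h import *
s=st();c=snap("wrist","w24");print(delta([.653,-.025,.0715]))
a=snap("side","s24")["color"][:,:,::-1];cv2.imwrite("pics/s24c.png",cv2.resize(a[140:250,290:400],None,fx=5,fy=5,interpolation=cv2.INTER_CUBIC))
a=snap("scene","c24")["color"][:,:,::-1];cv2.imwrite("pics/c24c.png",cv2.resize(a[120:220,260:380],None,fx=5.5,fy=5.5,interpolation=cv2.INTER_CUBIC))
E
```

```text
time_s: 26.9
position: [0.6533, -0.0235, 0.0738]
tcp_rot: [[0.001, 0.089, 0.996], [0.0, 0.996, -0.089], [-1.0, 0.0, 0.001]]
force: [0.5, -0.3, 0.2]
opening: 0.687
t 26.9 p [653.3 -23.5  73.8] F [ 0.5 -0.3  0.2] op 59.8 yaw jaw dir deg 84.9 q [-12.  41.  83.   0.  56. -97.]
[ 2.8 -1.2  0. ]
```

View pics/w24.png

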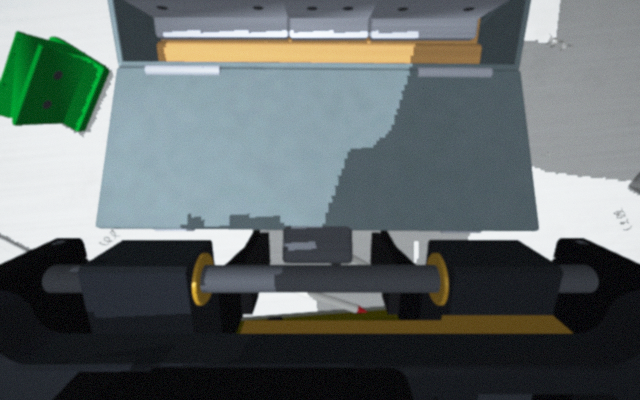

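View pics/s24c.png

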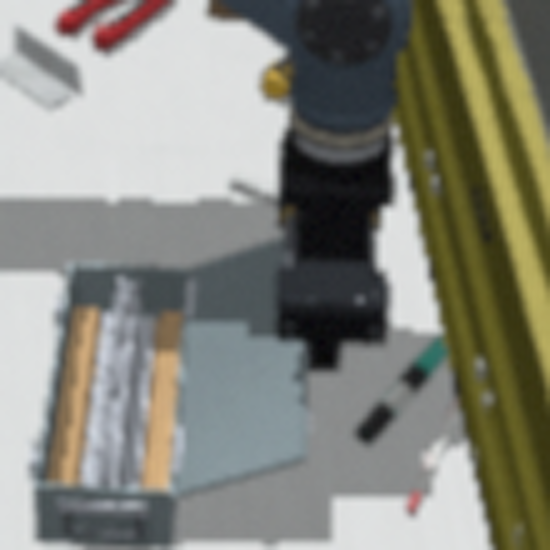

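View pics/c24c.png

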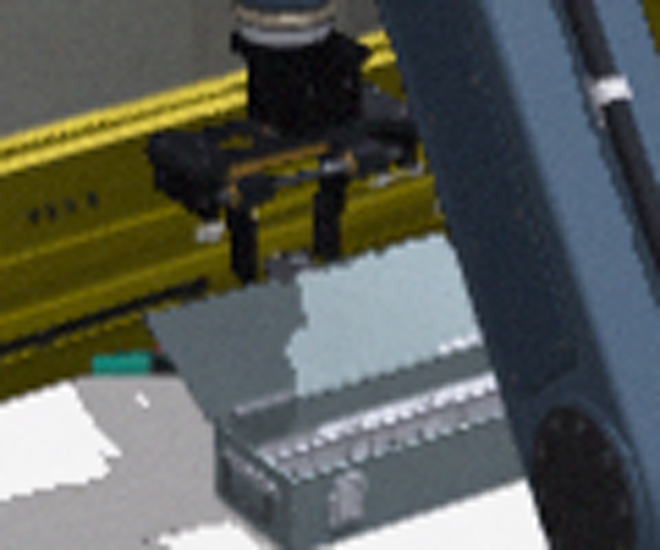

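```bash
python3 -m inch '{"dp":[[3,-1.2,0],[0,0,0]],"yaw":[0,0]}' 60
python3 -m inch '{"dp":[[0,0,0],[0,0,0],[0,0,0],[0,0,0],[0,0,0],[0,0,0]],"yaw":[0,0,0,0,0,0]}' 20
python3 - <<'E'
from h import *
s=st();c=snap("wrist","w25")
E
```

```text
time_s: 27.22
position: [0.6538, -0.0253, 0.0716]
tcp_rot: [[0.003, 0.09, 0.996], [0.0, 0.996, -0.09], [-1.0, 0.0, 0.003]]
force: [1.4, 1.8, -0.2]
opening: 0.695
time_s: 27.72
position: [0.6537, -0.0251, 0.0714]
tcp_rot: [[0.002, 0.089, 0.996], [0.0, 0.996, -0.089], [-1.0, 0.0, 0.002]]
force: [3.7, 1.9, 2.3]
opening: 0.447
t 27.72 p [653.7 -25.1  71.4] F [3.7 1.9 2.3] op 38.9 yaw jaw dir deg 84.9 q [-12.  41.  83.   0.  56. -97.]
```

View pics/w25.png

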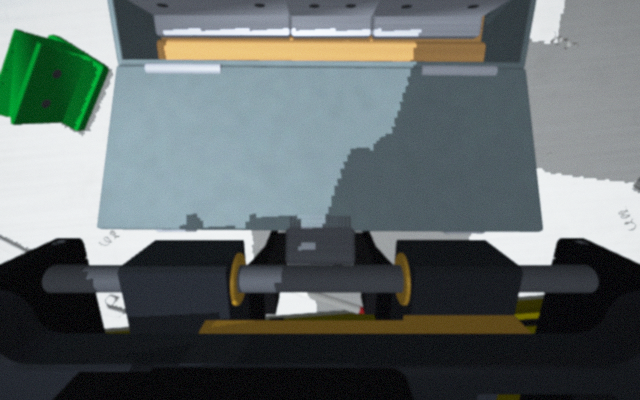

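Run:
```python
import numpy as np
r=.118
P=lambda t:1e3*np.array([-r*np.cos(t)+.003*np.sin(t), r*np.sin(t)+.003*np.cos(t)])
th=np.concatenate([[2.66,2.62,2.54],np.arange(2.42,-.01,-.11),[0]])
for a,b in zip(th[:-1],th[1:]):
  d=P(b)-P(a);print(round(b,2),[round(-d[1],1),0,round(d[0],1)])
```

```text
2.62 [np.float64(-4.2), 0, np.float64(-2.2)]
2.54 [np.float64(-8.1), 0, np.float64(-4.8)]
2.42 [np.float64(-11.4), 0, np.float64(-8.4)]
2.31 [np.float64(-9.5), 0, np.float64(-8.9)]
2.2 [np.float64(-8.5), 0, np.float64(-9.8)]
2.09 [np.float64(-7.3), 0, np.float64(-10.7)]
1.98 [np.float64(-6.1), 0, np.float64(-11.5)]
1.87 [np.float64(-4.8), 0, np.float64(-12.1)]
1.76 [np.float64(-3.5), 0, np.float64(-12.5)]
1.65 [np.float64(-2.1), 0, np.float64(-12.8)]
1.54 [np.float64(-0.6), 0, np.float64(-13.0)]
1.43 [np.float64(0.8), 0, np.float64(-13.0)]
1.32 [np.float64(2.2), 0, np.float64(-12.8)]
1.21 [np.float64(3.6), 0, np.float64(-12.5)]
1.1 [np.float64(4.9), 0, np.float64(-12.0)]
0.99 [np.float64(6.2), 0, np.float64(-11.4)]
0.88 [np.float64(7.4), 0, np.float64(-10.6)]
0.77 [np.float64(8.6), 0, np.float64(-9.8)]
0.66 [np.float64(9.6), 0, np.float64(-8.8)]
0.55 [np.float64(10.5), 0, np.float64(-7.7)]
0.44 [np.float64(11.3), 0, np.float64(-6.5)]
0.33 [np.float64(11.9), 0, np.float64(-5.2)]
0.22 [np.float64(12.4), 0, np.float64(-3.8)]
0.11 [np.float64(12.7), 0, np.float64(-2.5)]
0.0 [np.float64(12.9), 0, np.float64(-1.0)]
0.0 [np.float64(0.0), 0, np.float64(-0.0)]
```

```bash
python3 -m inch '{"dp":[[-4.2,0,-2.2],[-8.1,0,-4.8],[-11.4,0,-8.4],[-9.5,0,-8.9],[0,0,0]],"yaw":[0,0,0,0,0]}'
python3 - <<'E'
from h import *
s=st();c=snap("wrist","w26")
E
```

```text
time_s: 28.18
position: [0.6297, -0.0228, 0.1061]
tcp_rot: [[0.004, 0.089, 0.996], [-0.0, 0.996, -0.089], [-1.0, 0.0, 0.004]]
force: [4.6, 2.1, 3.5]
opening: 0.451
t 28.18 p [629.7 -22.8 106.1] F [4.6 2.1 3.5] op 39.2 yaw jaw dir deg 84.9 q [-12.  37.  86.   0.  57. -97.]
```

View pics/w26.png

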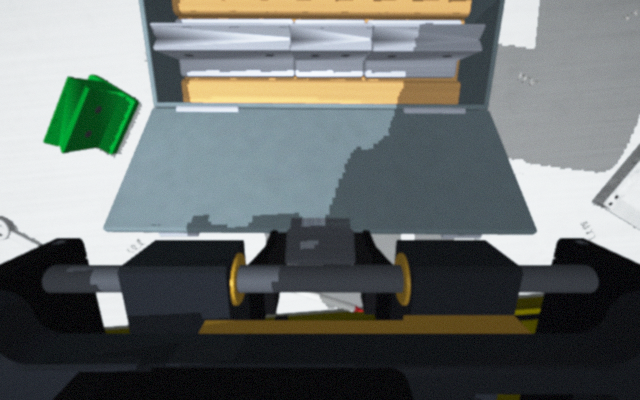

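Lid follows (edge still in line with the pads at row ~232, tab between the fingers). Continue along the arc.

```bash
python3 -m inch '{"dp":[[-8.5,0,-9.8],[-7.3,0,-10.7],[-6.1,0,-11.5],[-4.8,0,-12.1],[-3.5,0,-12.5],[0,0,0]],"yaw":[0,0,0,0,0,0]}'
python3 -m inch '{"dp":[[-2.1,0,-12.8],[-0.6,0,-13],[0.8,0,-13],[2.2,0,-12.8],[3.6,0,-12.5],[0,0,0]],"yaw":[0,0,0,0,0,0]}'
python3 - <<'E'
from h import *
s=st();c=snap("wrist","w27")
a=snap("side","s27")["color"][:,:,::-1];cv2.imwrite("pics/s27c.png",cv2.resize(a[140:260,270:390],None,fx=4.5,fy=4.5,interpolation=cv2.INTER_CUBIC))
E
```

```text
time_s: 28.73
position: [0.5715, -0.0173, 0.1356]
tcp_rot: [[0.001, 0.089, 0.996], [0.001, 0.996, -0.089], [-1.0, 0.001, 0.001]]
force: [2.0, 3.4, 8.3]
opening: 0.458
time_s: 29.23
position: [0.504, -0.0107, 0.1292]
tcp_rot: [[-0.008, 0.089, 0.996], [0.003, 0.996, -0.089], [-1.0, 0.002, -0.008]]
force: [-2.2, 5.2, 3.5]
opening: 0.451
t 29.23 p [504.  -10.7 129.2] F [-2.2  5.2  3.5] op 39.3 yaw jaw dir deg 84.9 q [-14.  27. 103.   0.  51. -99.]
```

View pics/w27.png

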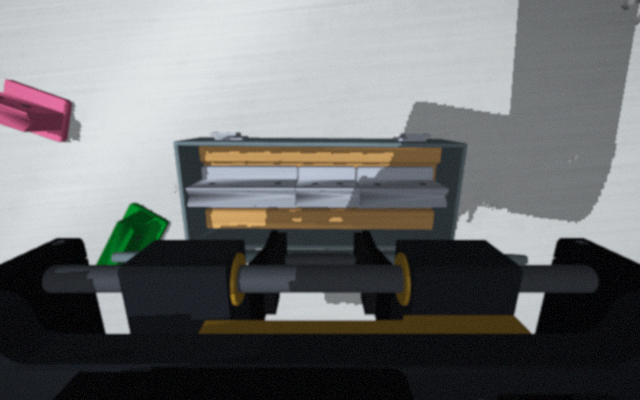

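View pics/s27c.png

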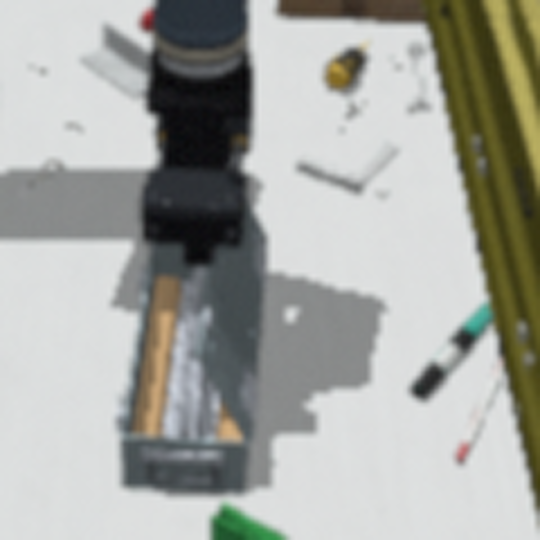

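```bash
python3 -m inch '{"dp":[[4.9,0,-12],[6.2,0,-11.4],[7.4,0,-10.6],[8.6,0,-9.8],[9.6,0,-8.8],[10.5,0,-7.7],[0,0,0]],"yaw":[0,0,0,0,0,0,0]}'
python3 - <<'E'
from h import *
s=st();c=snap("wrist","w28")
a=snap("side","s28")["color"][:,:,::-1];cv2.imwrite("pics/s28c.png",cv2.resize(a[140:260,270:390],None,fx=4.5,fy=4.5,interpolation=cv2.INTER_CUBIC))
E
```

```text
time_s: 29.92
position: [0.4478, -0.0054, 0.0814]
tcp_rot: [[-0.002, 0.091, 0.996], [0.003, 0.996, -0.091], [-1.0, 0.003, -0.002]]
force: [5.4, 10.0, -4.2]
opening: 0.448
t 29.92 p [447.8  -5.4  81.4] F [ 5.4 10.  -4.2] op 39.0 yaw jaw dir deg 84.8 q [ -15.   28.  113.    0.   39. -100.]
```

View pics/w28.png

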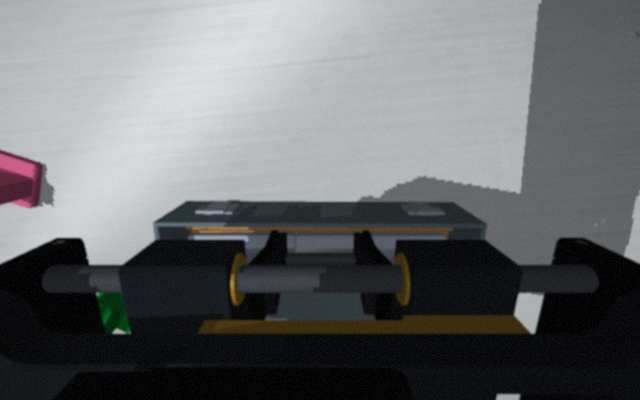

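View pics/s28c.png

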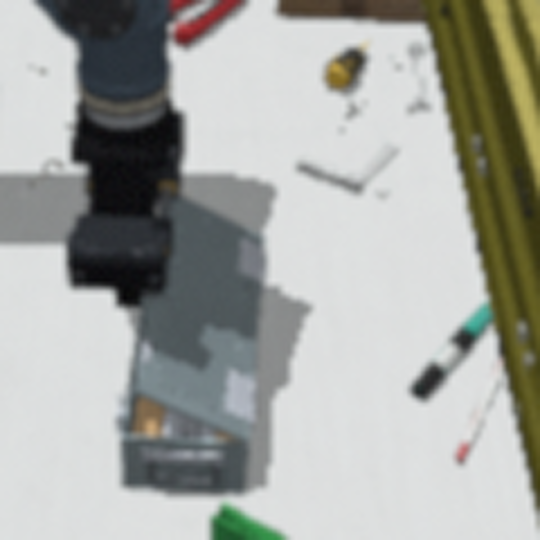

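```bash
python3 -m inch '{"dp":[[11.3,1,-6.5],[11.9,1,-5.2],[12.4,0,-3.8],[0,0,0]],"yaw":[0,0,0,0]}'
python3 -m inch '{"dp":[[6,0,-1.2],[6,0,-1.2],[0,0,0]],"yaw":[0,0,0]}'
python3 - <<'E'
from h import *
s=st();a=snap("side","s29")["color"][:,:,::-1];cv2.imwrite("pics/s29c.png",cv2.resize(a[140:260,270:390],None,fx=4.5,fy=4.5,interpolation=cv2.INTER_CUBIC))
E
```

```text
time_s: 30.35
position: [0.4338, -0.004, 0.0459]
tcp_rot: [[-0.001, 0.089, 0.996], [-0.0, 0.996, -0.089], [-1.0, -0.0, -0.0]]
force: [2.7, 3.2, -2.3]
opening: 0.447
time_s: 30.6
position: [0.432, -0.0038, 0.0346]
tcp_rot: [[0.002, 0.089, 0.996], [-0.001, 0.996, -0.089], [-1.0, -0.0, 0.002]]
force: [4.5, 3.6, -1.7]
opening: 0.45
t 30.6 p [432.   -3.8  34.6] F [ 4.5  3.6 -1.7] op 39.1 yaw jaw dir deg 84.9 q [ -15.   33.  117.   -0.   29. -100.]
```

View pics/s29c.png

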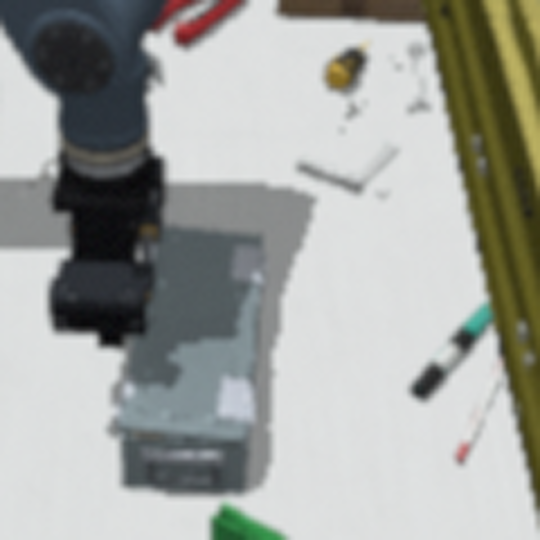

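```bash
python3 -m inch '{"dp":[[5,0,-0.5],[4,0,-0.3],[0,0,0]],"yaw":[0,0,0]}'
python3 -m inch '{"dp":[[2,0,0],[2,0,0],[0,0,0]],"yaw":[0,0,0]}'
python3 -m inch '{"dp":[[2,0,0],[2,0,0],[0,0,0]],"yaw":[0,0,0]}'
```

```text
time_s: 30.9
position: [0.4313, -0.0038, 0.0261]
tcp_rot: [[0.002, 0.089, 0.996], [-0.001, 0.996, -0.089], [-1.0, -0.001, 0.002]]
force: [4.5, 2.0, -0.9]
opening: 0.444
time_s: 31.15
position: [0.4312, -0.0038, 0.0244]
tcp_rot: [[0.004, 0.088, 0.996], [-0.001, 0.996, -0.088], [-1.0, -0.001, 0.004]]
force: [1.2, 2.9, 26.3]
opening: 0.45
time_s: 31.4
position: [0.4311, -0.0038, 0.0212]
tcp_rot: [[0.004, 0.088, 0.996], [-0.002, 0.996, -0.088], [-1.0, -0.001, 0.004]]
force: [-0.2, 3.9, 35.1]
opening: 0.45
```

```bash
python3 -m inch '{"dp":[[-2.5,0,0],[0,0,0]],"yaw":[0,0]}'
python3 -m inch '{"dp":[[0,0,0],[0,0,0],[0,0,0],[0,0,0],[0,0,0]],"yaw":[0,0,0,0,0]}' 62
python3 -m inch '{"dp":[[-8,0,0],[-20,0,0],[-22,0,0],[-22,0,0],[-15,0,0],[0,0,0]],"yaw":[0,0,0,0,0,0]}' 62
python3 - <<'E'
from h import *
s=st();snap("wrist","w30");a=snap("side","s30")["color"][:,:,::-1];cv2.imwrite("pics/s30c.png",cv2.resize(a[140:260,270:390],None,fx=4.5,fy=4.5,interpolation=cv2.INTER_CUBIC))
a=snap("scene","c30")["color"][:,:,::-1];cv2.imwrite("pics/c30c.png",cv2.resize(a[130:230,260:380],None,fx=5.5,fy=5.5,interpolation=cv2.INTER_CUBIC))
E
```

```text
time_s: 31.57
position: [0.431, -0.0038, 0.0217]
tcp_rot: [[0.003, 0.088, 0.996], [-0.001, 0.996, -0.088], [-1.0, -0.001, 0.003]]
force: [3.1, 2.2, 8.5]
opening: 0.451
time_s: 31.98
position: [0.4287, -0.0032, 0.0205]
tcp_rot: [[-0.003, 0.089, 0.996], [0.001, 0.996, -0.089], [-1.0, 0.0, -0.003]]
force: [-0.5, -0.1, -0.0]
opening: 0.69
time_s: 32.48
position: [0.4316, -0.0037, 0.111]
tcp_rot: [[0.006, 0.089, 0.996], [-0.002, 0.996, -0.089], [-1.0, -0.001, 0.006]]
force: [0.3, 0.5, 0.0]
opening: 0.713
t 32.48 p [431.6  -3.7 111. ] F [0.3 0.5 0. ] op 62.0 yaw jaw dir deg 84.9 q [ -15.   24.  114.   -0.   42. -100.]
```

View pics/s30c.png

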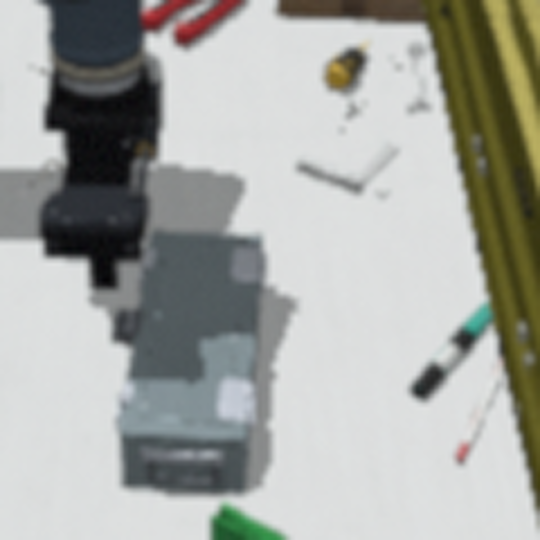

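View pics/c30c.png

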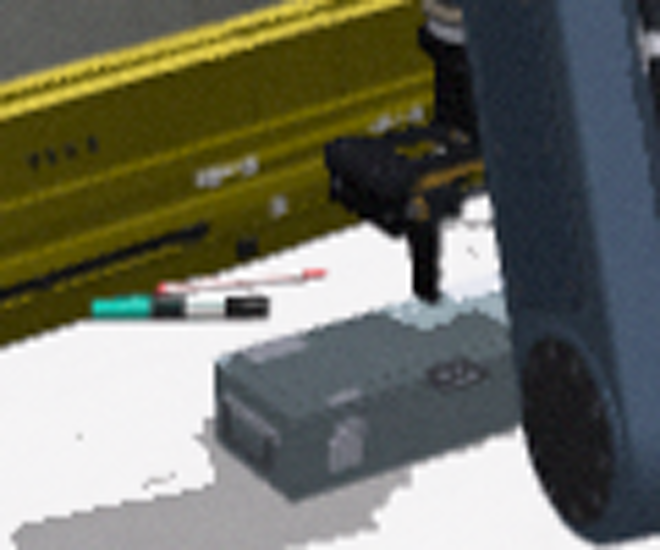

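View pics/w30.png

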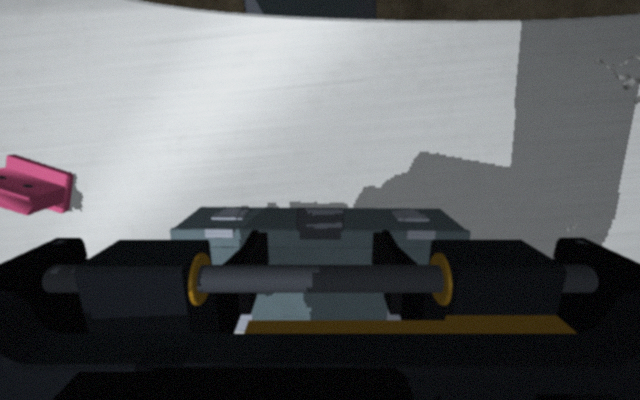

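```bash
python3 -m inch '{"dp":[[0,0,10],[0,0,15],[0,0,5],[10,0,0],[15,0,0],[15,0,0],[12,0,0],[8,0,0],[4,0,0],[0,0,0],[0,0,0]],"yaw":[0,0,0,0,0,0,0,0,0,0,0]}' 0
python3 -m inch '{"dp":[[2,0,0],[2,0,0],[0,0,0]],"yaw":[0,0,0]}'
python3 -m inch '{"dp":[[2,0,0],[1,0,0],[0,0,0]],"yaw":[0,0,0]}'
```

```text
time_s: 33.55
position: [0.4599, -0.006, 0.044]
tcp_rot: [[-0.0, 0.089, 0.996], [0.0, 0.996, -0.089], [-1.0, 0.0, -0.0]]
force: [-0.3, -0.1, 0.5]
opening: 0.024
time_s: 33.8
position: [0.46, -0.006, 0.0403]
tcp_rot: [[0.001, 0.089, 0.996], [-0.0, 0.996, -0.089], [-1.0, -0.0, 0.001]]
force: [0.2, -0.6, 0.1]
opening: 0.005
time_s: 34.05
position: [0.4602, -0.006, 0.0393]
tcp_rot: [[0.002, 0.089, 0.996], [-0.001, 0.996, -0.089], [-1.0, -0.0, 0.002]]
force: [-2.8, 0.2, 19.5]
opening: 0.006
```

```bash
python3 -m inch '{"dp":[[-5,0,0],[-20,0,0],[-30,0,0],[-30,0,0],[-30,0,0],[-30,0,0],[-15,0,0],[0,0,0]],"yaw":[0,0,0,0,0,0,0,0]}'
python3 - <<'E'
from h import *
s=st();a=snap("side","s31")["color"][:,:,::-1];b=snap("scene","c31")["color"][:,:,::-1]
cv2.imwrite("pics/f31.png",np.hstack([cv2.resize(a[120:330,220:400],(390,455)),cv2.resize(b[140:290,190:390],(400,455))]))
E
```

```text
time_s: 34.72
position: [0.4624, -0.0066, 0.2009]
tcp_rot: [[0.009, 0.089, 0.996], [-0.002, 0.996, -0.089], [-1.0, -0.001, 0.009]]
force: [1.2, -0.7, -0.7]
opening: 0.002
t 34.72 p [462.4  -6.6 200.9] F [ 1.2 -0.7 -0.7] op 0.1 yaw jaw dir deg 84.9 q [ -15.   17.  105.    0.   58. -100.]
```

View pics/f31.png

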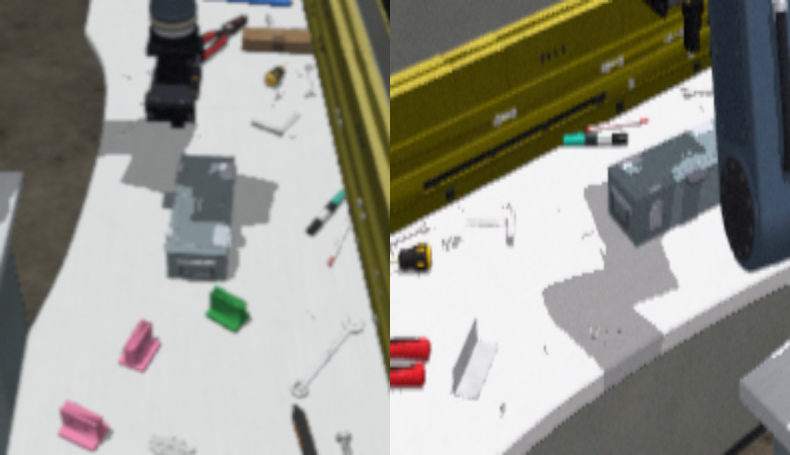

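The case is shut with its lid flat, and the bystanders and the green and pink look-alikes are where they were. The robot is clear of everything.

```bash
python3 -c "
from rig import bot
print(bot.hand_in())"
```

```text
the job is handed in; nothing more can be done
None
```

All three die sections are back in the channel with the V upward, the lid is shut, and the job was handed in at about 35 s of the 72 s.

- **Placing:** I set the short section down beside the long one and slid both along until the long one met the end wall. The force rose to about 23 N there. The mid section then went into the space that was left. The pictures before closing show the three in line, standing and down on the floor.
- **Lid:** I gripped the finger tab, swung the lid over and brought it down. The wrist force reached 35 N at the stop, where the pads slipped a little on the tab. A check push on top with closed fingers stopped hard at 19.5 N, with the lid's top at about 67 mm against the expected 66.5 mm.
- **Last views:** The lid lies flat, and the things in view (square, spanner, bent angle, green and pink look-alikes) look unmoved. The robot was touching nothing.

**One disagreement:** the fingertips turned out to be about 39 mm higher than the stated tool frame says. My first two closings on the short section therefore did not hold it; the second closed just above its top. It stayed standing and did not move, and I corrected for the offset from then on.

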